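# Fetch the varnish jar from behind the drying bottles

## Task

The varnish jar is hemmed in at the back of the drying tray by three white bottles. First clear all three bottles onto the grey card sheet, then take the jar out and stand it in the saucer on the work mat, and finally stand each bottle back on the same felt disc that it came from, centred where it stood. Keep everything upright, set it down gently without dropping it, and let go.

Things in the scene. Friction and masses are not known exactly. Their poses are not given: they have to be found in the camera images.
- slim_bottle: The tallest, slim bottle of wine-bottle shape, 182 mm high, 240 g, painted all over in matt white; stands upright on one of the felt discs at the start. Plain round neck 27 mm in diameter with a 29 mm lip over the top 7 mm; body 56 mm in diameter up to 95 mm, shoulder up to 128 mm, neck from there to the top. Origin: centre of its underside, z up along its axis.
- square_bottle: Bottle with a square body 52 x 52 mm with rounded upright edges, 168 mm high, 260 g, painted all over in matt white; stands upright on one of the felt discs at the start. Plain round neck 27 mm in diameter with a 29 mm lip over the top 7 mm; square up to 100 mm, shoulder up to 118 mm, neck from there to the top. Origin: centre of its underside, z up along its axis, x and y square to its sides.
- round_bottle: The shortest, round-bellied bottle, 156 mm high, 220 g, painted all over in matt white; stands upright on one of the felt discs at the start. Plain round neck 27 mm in diameter with a 29 mm lip over the top 7 mm; belly 67 mm in diameter at 35 mm height, tapering to the neck at 98 mm, foot 48 mm in diameter. Origin: centre of its underside, z up along its axis.
- varnish_jar: Low amber glass jar with a paper band and a black screw cap, 54 mm in diameter, 64 mm high (cap 53 mm in diameter, from 45 to 64 mm), 160 g. Stands on the tray's floor between and behind the bottles, which leave only about 8 to 20 mm round it and overtop it by 90 mm and more, so a gripper cannot get in until they are cleared. Origin: centre of its underside, z up.
- disc_left: Fixed round felt disc on the tray, 72 mm across, 3 mm thick; one bottle stands on it at the start (which bottle varies). Origin: centre of its underside, 8 mm above the table; its top is 11 mm above the table. The one on the left of the jar seen from the robot (tray +y).
- disc_right: Fixed round felt disc on the tray, 72 mm across, 3 mm thick; one bottle stands on it at the start (which bottle varies). Origin: centre of its underside, 8 mm above the table; its top is 11 mm above the table. The one on the right of the jar seen from the robot (tray -y).
- disc_front: Fixed round felt disc on the tray, 72 mm across, 3 mm thick; one bottle stands on it at the start (which bottle varies). Origin: centre of its underside, 8 mm above the table; its top is 11 mm above the table. The one in front of the jar, towards the robot (tray -x).
- tray: Fixed wooden drying tray, 220 mm (its x) x 260 mm (its y), floor 8 mm above the table, rim 8 mm wide and 20 mm above the table all round. Origin: centre of its underside on the table; -x faces the robot. A black plastic tub lid (11 mm high) and a small paint pot (36 mm high) also lie loose in its two corners nearest the robot, 90 mm to either side of its middle; they are not part of the job.
- card_sheet: The side area: flat bare grey card sheet on the table, fixed, 280 mm (its x) x 200 mm (its y), 4 mm thick. It lies on the left or the right of the tray, the work mat on the other side. Origin: centre of its underside.
- work_mat: Fixed flat green cutting mat, 220 mm (its x) x 200 mm (its y), 3 mm thick, with a white saucer fixed at its centre: saucer floor 6 mm above the table, rim about 88 mm across inside and 104 mm outside, its top 11 mm above the table. A brush lies on the mat near one edge, 75 mm from the centre. Origin: centre of its underside, under the centre of the saucer.

How it is judged (in metres and radians):
On the way, in this order (a step that is already met when the one before it is completed fails the run):
1. all three bottles stand released on the grey card sheet (angle between each of slim_bottle, square_bottle, round_bottle's own z axis and vertical below 0.1 rad and linear speed of each of slim_bottle, square_bottle, round_bottle below 0.03 m/s and contact force between each of slim_bottle, square_bottle, round_bottle and the fingers below 0.2 N and x of slim_bottle in the frame of card_sheet between -0.14 and 0.14 m and y of slim_bottle in the frame of card_sheet between -0.1 and 0.1 m and z of each of slim_bottle, square_bottle, round_bottle in the frame of card_sheet below 0.012 m and x of square_bottle in the frame of card_sheet between -0.14 and 0.14 m and y of square_bottle in the frame of card_sheet between -0.1 and 0.1 m and x of round_bottle in the frame of card_sheet between -0.14 and 0.14 m and y of round_bottle in the frame of card_sheet between -0.1 and 0.1 m), for 0.2 s.
2. the jar stands released in the saucer while the three bottles are still on the grey card sheet (all of step 1 and angle between varnish_jar's own z axis and vertical below 0.1 rad and linear speed of varnish_jar below 0.03 m/s and contact force between varnish_jar and the fingers below 0.2 N and horizontal distance between varnish_jar and work_mat below 0.02 m and z of varnish_jar in the frame of work_mat below 0.012 m), for 0.2 s.
At the end, for the whole second after the job is handed in: Each bottle stands upright (within 0.1 rad) within 15 mm of where it stood at the start, on its own felt disc; the jar stands upright, flat in the saucer, within 20 mm of its centre; all four are released and at rest (angle between each of varnish_jar, slim_bottle, square_bottle, round_bottle's own z axis and vertical below 0.1 rad and linear speed of each of varnish_jar, slim_bottle, square_bottle, round_bottle below 0.03 m/s and contact force between each of varnish_jar, slim_bottle, square_bottle, round_bottle and the fingers below 0.2 N and horizontal distance between varnish_jar and work_mat below 0.02 m and z of varnish_jar in the frame of work_mat below 0.012 m and distance of each of slim_bottle, square_bottle, round_bottle from where it was at the start of the episode below 0.015 m); the robot touches nothing.
It fails at once if a bottle or the jar is tipped over (angle between any of slim_bottle, square_bottle, round_bottle, varnish_jar's own z axis and vertical above 0.6 rad).
It fails at once if a bottle or the jar is dropped from more than about 2 cm ((linear speed of slim_bottle above 0.6 m/s and contact force between slim_bottle and the fingers below 0.05 N) or (linear speed of square_bottle above 0.6 m/s and contact force between square_bottle and the fingers below 0.05 N) or (linear speed of round_bottle above 0.6 m/s and contact force between round_bottle and the fingers below 0.05 N) or (linear speed of varnish_jar above 0.6 m/s and contact force between varnish_jar and the fingers below 0.05 N)).
It also fails if it takes over 141 s, if anything falls off the work surface, if the arm or the gripper's body presses on something with over 40 N, if the wrist force passes 120 N, or if a joint passes its speed limit or range.

## Robot

A 7-joint arm with a two-finger parallel gripper is mounted at the origin on the work surface. World frame = base frame: x ahead of the robot, y to its left, z up, the work surface at z = 0. Lengths are in mm, angles in degrees, forces in N, time in s.
With the tool pointing down it reaches from about 425 to 800 mm from the base axis. Payload 8.3 kg.
Tool frame: the origin (TCP) lies at the very end of the fingers, on their centre line; the grasp point (between the pads) lies 19 mm behind it (env.grip_depth is the distance from the TCP to the grasp point, in mm); z points along the fingers, x is the direction in which the jaws open and shut, and the axes are right-handed (so a half turn about z gives the same grasp; the last joint's range is limited). The gripper opens to 85 mm and grips with 20 to 120 N. Pads are 22 mm wide; open, the fingers measure 114 mm over their backs; the gripper's body (76 mm by 85 mm) begins 54 mm behind the grasp point. The pads swing forward as they close: fully open they stand 13 mm farther back than shut.
Start: joints at [64.578, 21.967, 0.94, 78.501, -0.361, 79.538, -2.664], TCP at [232.324, -580.197, 231.279] pointing down, gripper open.
Joint ranges: [-169.22, 169.22], [-14.56, 117.87], [-87.37, 89.26], [10.42, 133.3], [-82.24, 262.24], [0.94, 117.77], [-172.7, 172.7]. Speed limits (degrees/s): [136.94, 136.94, 172.46, 172.46, 180, 180, 180].

## Interface

Orientations are given as [roll, pitch, yaw] about the fixed x, y, z axes, in that order (R = Rz(yaw) Ry(pitch) Rx(roll)).
In Python, from bench import env, read_camera, finder gives the robot as it stands. The module is installed in compiled form; this text tells all that it offers.
- The arm moves only by the tool apply_moves, never from a script. Its argument "motion" is a list of rows, each a list of 7 numbers: the shift along the world's x, y, z in mm, then the turn, a rotation vector about the world's x, y, z in rad, then the opening in per cent of the stroke, from 0 (shut) to 100 (fully open). A call has 1 to 5 rows; each row is the pose to reach, as a shift and turn from the pose commanded when the call began; what a row does not reach only later rows make up. A row lasts 1/8 s, in which the tool goes at most 62.5 mm and 10.7 degrees, less where a joint would pass 70% of its speed; a pose out of reach is approached as far as the arm can. A call with a gripper value outside its range is refused whole. The fingers move at their own pace and stop on an object; "newtons" is the grip in N (left out, the last holds). Time passes only in rows, so rows that repeat a pose let the fingers close. It gives the time, the measured TCP pose, the force and the opening at its end, in the units of the state.
- env.sense(): the state, without advancing time (a new reading comes with each control period).
- read_camera(name): name is "side" or "top" or "wrist"; returns a dict with "frame" (384x512x3 uint8, red, green, blue), "fovy" (degrees; the focal length in pixels is half the picture's height over the tangent of half this angle, whatever the lens; pixels are square), "cx", "cy" (the principal point, pixels), "k1" (the pictures are not rectified: a ray, as slopes to the right and down, at radius r is drawn at 1 + k1 r^2 times it, then the intrinsics apply), "R" (3x3) and "t" (3): a world point X has camera coordinates R X + t. Camera axes: x right, y down, z forward; pixel columns grow to the right and rows downward; lengths in mm; the calibration is good to about 2 mm. A picture is of the moment at which its call begins. There is no depth.
- env.finish_job(): hands the job in, once; it reports no verdict.
Trained networks look in a picture, given as the dict that the camera call returned (one of the last four; its "shot" number tells which), for a name from the list of things; names that differ only in an ending like _2 or _b are one class to them, and where a whole thing is asked for, a point or a joint stands for the part that bears it (a point fixed in the world has none). Each returns a list of dicts, best first, with "conf" (0 to 1); they miss things now and then, are a little off and sometimes report something else, mostly with a low value. They report only what shows in the picture. A call takes as long as a camera call.
- finder.find_in(query, picture): "at" ([x, y, z] in mm, in world coordinates, good to about 4 mm: the middle of the surface that is visible of it).
- finder.masks_of(query, picture): "pixels" (384x512 bool, what is visible of it).
- finder.spot_point(query, picture): "at" ([x, y, z] in mm, in world coordinates, good to about 4 mm: a listed point, or the origin of a listed thing).
The state is a dict: "t": time; "joint_pos": joint angles; "dq": joint speeds; "effort": joint torques, N m; "ee_pos": TCP position; "tcp_rot": TCP orientation; "contact_force": force on the tool from outside, world axes, zero at the start; "ft_torque": the same for the moment, N m; "gripper_width": finger opening in mm.
Only numpy, scipy, OpenCV 4.12 (cv2) and the standard library are available. Lean on these libraries where they do the work, as an engineer would, in place of code of your own. Each camera call takes 0.05 s, during which the arm holds its last target.

## Working session

There is one attempt and no reset: what is moved stays moved. The work goes in short steps, Python scripts to look and compute and a tool call to move; the robot and the scene stay as the last step left them, time stands still between calls to the robot, and variables do not carry over. Pictures are saved under pics/ and viewed, and the job is handed in when it is done.

Besides the shell and the picture viewer there is one more tool, called after "Call:" as name(argument=value, ...) on one line, values as JSON. apply_moves: Moves the arm, as the interface text tells. Its arguments: {"type":"object","properties":{"motion":{"type":"array","items":{"type":"array","items":{"type":"number"}}},"newtons":{"type":"number"}},"required":["motion"]}

```bash
mkdir -p pics; ls; python3 - <<'E'
from bench import env, read_camera, finder
import cv2
print(env.sense())
for n in ["side","top"]:
    p=read_camera(n); cv2.imwrite(f"pics/{n}0.png",p["frame"][:,:,::-1])
    print(n,{k:v for k,v in p.items() if k!="frame"})
    for q in ["slim_bottle","square_bottle","round_bottle","varnish_jar","disc_left","disc_right","disc_front","tray","card_sheet","work_mat"]:
        r=finder.spot_point(q,p)
        print(q,[([round(float(v)) for v in d["at"]],round(d["conf"],2)) for d in r[:3]])
E
```

```text
pics
{'t': 0.0, 'joint_pos': array([64.57718485, 22.01747524,  0.93837651, 78.55989693, -0.35983514,
       79.53551839, -2.66387156]), 'dq': array([-0.02244739, -0.01996659, -0.00759343, -0.10089734,  0.1110574 ,
        0.01625652,  0.06391025]), 'effort': array([ 2.91890474e-04, -6.27592492e+01,  8.44681207e-01, -3.71824694e+01,
        1.66789483e-02,  1.41807273e-02,  1.88754603e-05]), 'ee_pos': array([ 232.14527138, -579.77446991,  230.26584417]), 'tcp_rot': array([ 1.79996835e+02,  1.09990062e-01, -6.81770444e+01]), 'contact_force': array([ 0.1324306 ,  0.74665087, -0.2335237 ]), 'ft_torque': array([ 4.78745763e-05, -3.34984360e-03, -1.81960168e-02]), 'gripper_width': 85.27667141460651}
side {'fovy': 53.96601160234019, 'cx': 253.56502104225174, 'cy': 187.1272136038199, 'k1': -0.005915671491153271, 'R': array([[-0.94818285,  0.31763592,  0.00753059],
       [ 0.21953187,  0.67209584, -0.70717249],
       [-0.22968466, -0.66887562, -0.70700096]]), 't': array([ 514.71784921,  -91.6175958 , 1183.32722448]), 'shot': 1}
slim_bottle [([509, 16, 11], 0.58)]
square_bottle [([569, 77, 1
[... 396 characters left out ...]
3244664, 'cx': 257.97117384635385, 'cy': 191.31263433635274, 'k1': -0.11088325102835184, 'R': array([[ 0.03046506, -0.99940779,  0.01599811],
       [-0.99612921, -0.03167766, -0.08199461],
       [ 0.08245284, -0.01343821, -0.99650436]]), 't': array([-27.23101106, 554.53798762, 887.50499883]), 'shot': 2}
slim_bottle [([510, 18, 12], 0.62)]
square_bottle [([571, 76, 8], 0.86), ([584, -58, 10], 0.37)]
round_bottle [([583, -57, 13], 0.98)]
varnish_jar [([579, 9, 9], 0.82), ([482, 345, 4], 0.29)]
disc_left [([567, 76, 10], 0.67)]
disc_right [([586, -60, 10], 0.54)]
disc_front [([508, 15, 5], 0.75)]
tray [([542, 10, -1], 0.78)]
card_sheet [([503, -341, 1], 0.75)]
work_mat [([482, 343, 2], 0.92)]
```

View pics/side0.png

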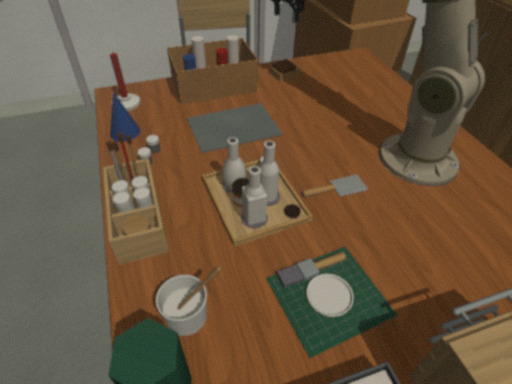

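View pics/top0.png

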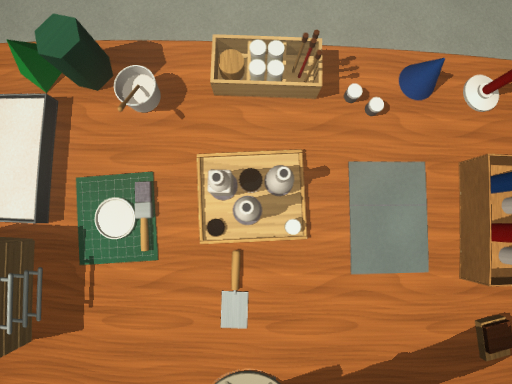

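```bash
cat > h.py <<'E'
import numpy as np, cv2
def K(p):
    f=192/np.tan(np.radians(p["fovy"]/2)); return f,p["cx"],p["cy"]
def proj(p,X):
    X=np.atleast_2d(X); c=X@p["R"].T+p["t"]; s=c[:,:2]/c[:,2:]; f,cx,cy=K(p)
    s=s*(1+p["k1"]*(s**2).sum(1,keepdims=True)); return s*f+[cx,cy]
def ray(p,uv,z):
    f,cx,cy=K(p); d=(np.array(uv,float)-[cx,cy])/f; s=d.copy()
    for _ in range(20): s=d/(1+p["k1"]*(s@s))
    v=p["R"].T@np.array([s[0],s[1],1]); o=-p["R"].T@p["t"]
    return o+v*(z-o[2])/v[2]
def circ(c,r,z,n=60):
    a=np.linspace(0,2*np.pi,n); return np.c_[c[0]+r*np.cos(a),c[1]+r*np.sin(a),0*a+z]
H=dict(slim_bottle=182,square_bottle=168,round_bottle=156)
def overlay(p,circles,roi,s,fn):
    u0,v0,u1,v1=roi; im=cv2.resize(p["frame"][v0:v1,u0:u1,::-1],None,fx=s,fy=s,interpolation=cv2.INTER_CUBIC)
    for c,r,z in circles:
        q=(proj(p,circ(c,r,z))-[u0,v0]+0.5)*s-0.5
        cv2.polylines(im,[np.round(q).astype(int)],True,(0,0,255),1)
    cv2.imwrite(fn,im)
E
python3 - <<'E'
from bench import env, read_camera, finder
from h import *
C=[((510,17),14.5,193),((570,76.5),14.5,179),((582,-57),14.5,167),((510,17),36,11),((570,76.5),36,11),((582,-57),36,11),((577,11),26.5,72)]
overlay(read_camera("top"),C+[((482,342),52,11)],(190,140,320,250),6,"pics/t1.png")
overlay(read_camera("side"),C,(195,125,315,245),5,"pics/s1.png")
E
```

```text
(no output)
```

View pics/t1.png

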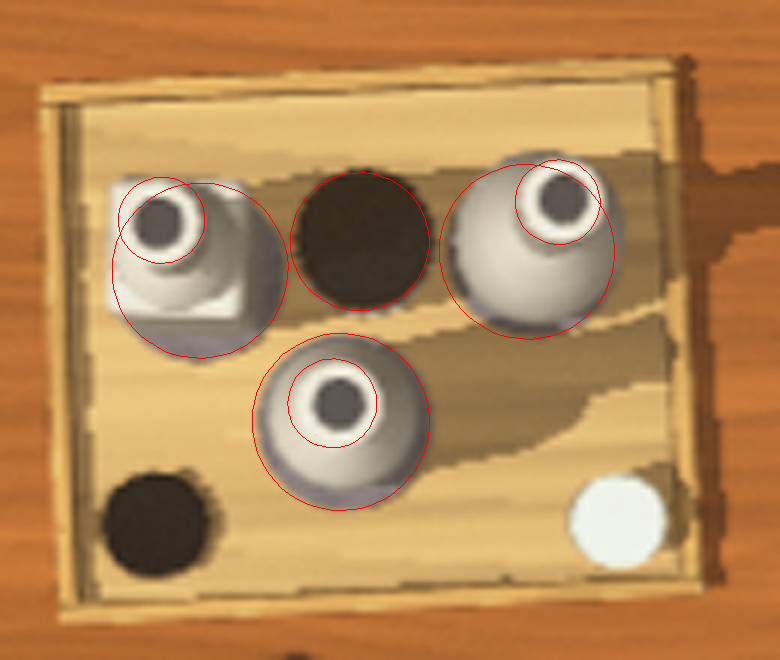

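View pics/s1.png

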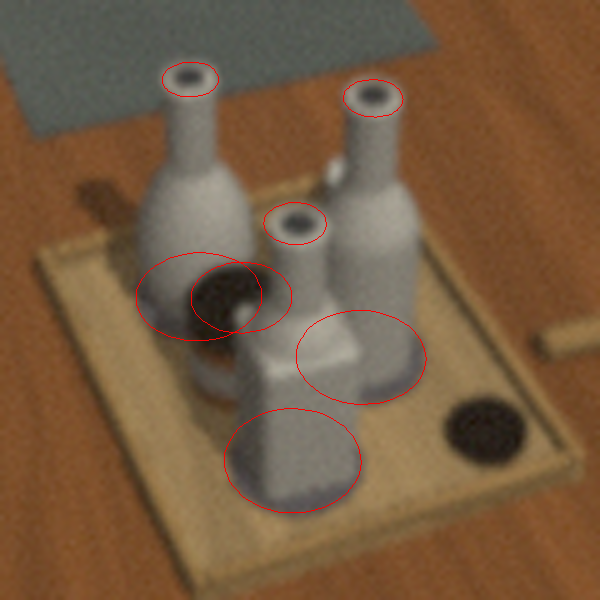

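Call:
apply_moves(motion=[[25, 50, 30, 0, 0, 0.12, 100], [52, 110, 60, 0, 0, 0.24, 100], [80, 170, 60, 0, 0, 0.36, 100], [110, 235, 60, 0, 0, 0.48, 100], [140, 298, 60, 0, 0, 0.6, 100]], newtons=40)

```text
t: 1.82
ee_pos: [360.1, -307.4, 291.6]
tcp_rot: [180.0, -0.1, -33.6]
contact_force: [0.9, -1.1, -0.2]
gripper_width: 85.5
```

Call:
apply_moves(motion=[[28, 60, 0, 0, 0, 0.12, 100], [56, 120, 0, 0, 0, 0.24, 100], [84, 180, 0, 0, 0, 0.36, 100], [111, 240, 0, 0, 0, 0.48, 100], [138, 298, 0, 0, 0, 0.59, 100]])

```text
t: 2.45
ee_pos: [491.4, -24.0, 291.6]
tcp_rot: [180.0, -0.1, 0.2]
contact_force: [1.1, -0.5, -0.1]
gripper_width: 84.9
```

```bash
python3 - <<'E'
from bench import env
s=env.sense();print(s["t"],s["ee_pos"],s["tcp_rot"],s["joint_pos"])
E
```

```text
2.45 [491.36286337 -23.98675808 291.64246403] [ 1.79970861e+02 -5.74556558e-02  1.83814598e-01] [ 29.27753468   6.02903361 -32.68638479  91.54564361   3.30624837
  83.32974733  -3.46204631]
```

Call:
apply_moves(motion=[[0, 0, 0, 0, 0, 0, 100], [0, 0, -25, 0, 0, 0, 100], [0, 0, -50, 0, 0, 0, 100], [0, 0, -75, 0, 0, 0, 100], [0, 0, -75, 0, 0, 0, 100]])

```text
t: 3.08
ee_pos: [489.5, -26.5, 214.7]
tcp_rot: [-180.0, 0.2, -0.1]
contact_force: [0.5, -0.0, 0.1]
gripper_width: 85.3
```

```bash
python3 - <<'E'
from bench import env, read_camera
from h import *
p=read_camera("wrist"); cv2.imwrite("pics/w1.png",p["frame"][:,:,::-1])
print({k:v for k,v in p.items() if k!="frame"})
C=[((510,15.5),14.5,193),((569.5,77.5),14.5,179),((582.5,-58.8),14.5,167)]
overlay(p,C,(0,0,512,384),1.5,"pics/w1o.png")
print(env.sense()["ee_pos"])
E
```

```text
{'fovy': 71.4935847833028, 'cx': 255.72249413829647, 'cy': 187.9572819605177, 'k1': -0.007169357403802895, 'R': array([[ 9.99994970e-01, -1.24396167e-03, -2.91748478e-03],
       [-2.45237705e-04, -9.47445896e-01,  3.19915948e-01],
       [-3.16212216e-03, -3.19913624e-01, -9.47441436e-01]]), 't': array([-488.45983785,  -62.27758508,  357.89738868]), 'shot': 5}
[490.38362934 -26.30801304 216.15162713]
```

View pics/w1o.png

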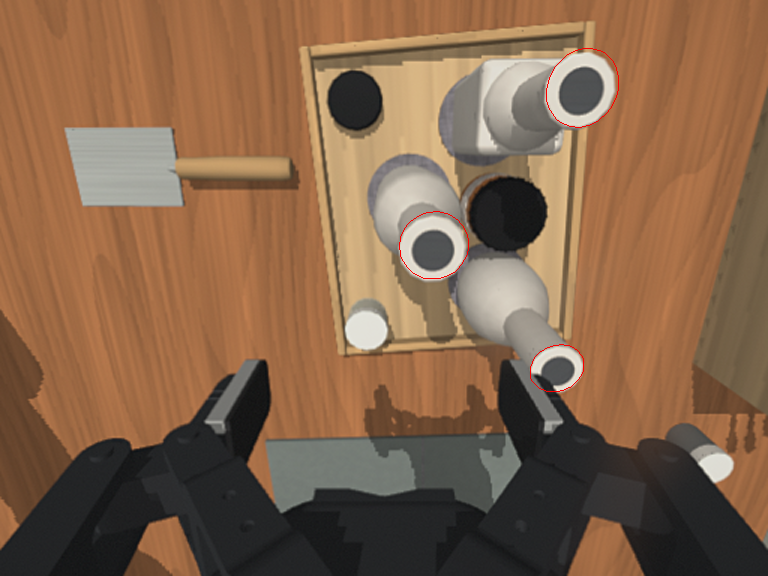

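Call:
apply_moves(motion=[[5, 10, 10, 0, 0, 0, 100], [13, 27, 10, 0, 0, 0, 100], [20, 42, 10, 0, 0, 0, 100], [20, 42, 10, 0, 0, 0, 100], [20, 42, 10, 0, 0, 0, 100]])

```text
t: 3.75
ee_pos: [511.2, 16.0, 227.0]
tcp_rot: [180.0, -0.1, -0.0]
contact_force: [1.2, 0.0, 0.3]
gripper_width: 85.6
```

Call:
apply_moves(motion=[[0, 0, -20, 0, 0, 0, 100], [0, 0, -42, 0, 0, 0, 100], [0, 0, -64, 0, 0, 0, 100], [0, 0, -83, 0, 0, 0, 100], [0, 0, -83, 0, 0, 0, 100]])

```text
t: 4.38
ee_pos: [509.9, 15.3, 142.3]
tcp_rot: [180.0, 0.1, -0.1]
contact_force: [-1.2, -0.1, 0.4]
gripper_width: 85.5
```

```bash
python3 - <<'E'
from bench import env, read_camera
from h import *
p=read_camera("wrist")
C=[((510,15.5),14.5,193)]
overlay(p,C,(0,0,512,384),1.5,"pics/w2o.png")
print(env.sense()["ee_pos"])
E
```

```text
[510.60409663  15.58502857 143.38572962]
```

View pics/w2o.png

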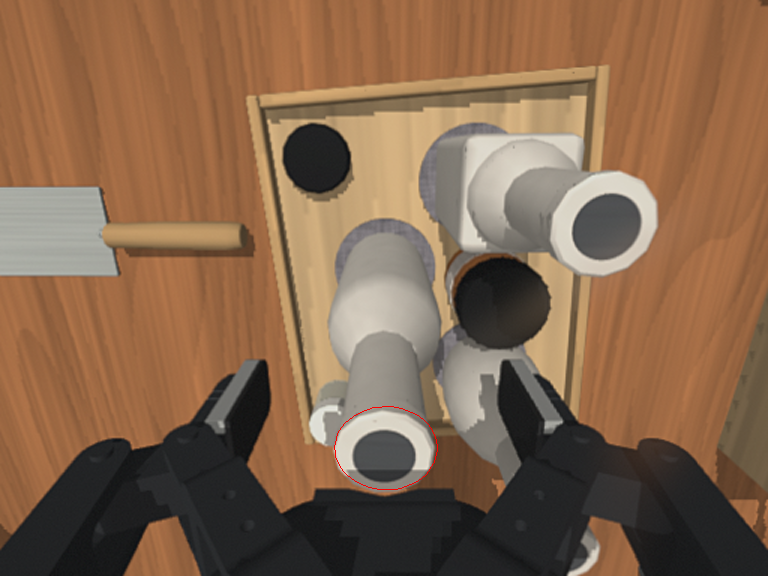

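Call:
apply_moves(motion=[[0, 0, 0, 0, 0, 0, 60], [0, 0, 0, 0, 0, 0, 40], [0, 0, 0, 0, 0, 0, 20], [0, 0, 0, 0, 0, 0, 20], [0, 0, 0, 0, 0, 0, 10]], newtons=40)

```text
t: 5.05
ee_pos: [510.9, 16.3, 143.7]
tcp_rot: [180.0, -0.0, 0.0]
contact_force: [-2.0, 0.2, 6.0]
gripper_width: 26.2
```

Call:
apply_moves(motion=[[0, 0, 0, 0, 0, 0, 0], [0, 0, 0, 0, 0, 0, 0], [0, 0, 0, 0, 0, 0, 0]])

```text
t: 5.42
ee_pos: [510.9, 16.3, 143.7]
tcp_rot: [180.0, -0.0, 0.0]
contact_force: [-2.2, -0.8, 5.7]
gripper_width: 26.0
```

Call:
apply_moves(motion=[[0, 0, 5, 0, 0, 0, 0], [0, 0, 20, 0, 0, 0, 0], [0, 0, 40, 0, 0, 0, 0], [0, 0, 60, 0, 0, 0, 0], [0, 0, 75, 0, 0, 0, 0]])

```text
t: 6.05
ee_pos: [511.2, 16.4, 219.8]
tcp_rot: [-180.0, -0.1, 0.0]
contact_force: [0.3, 1.7, -3.0]
gripper_width: 26.2
```

```bash
python3 - <<'E'
from bench import env, read_camera
import cv2
s=env.sense();print(s["ee_pos"],s["contact_force"],s["gripper_width"])
p=read_camera("side"); cv2.imwrite("pics/s2.png",cv2.resize(p["frame"][60:260,140:400,::-1],None,fx=3,fy=3))
E
```

```text
[511.15218851  16.3853535  219.8086838 ] [ 0.3193326   1.70552723 -3.00334263] 26.240162262535822
```

View pics/s2.png

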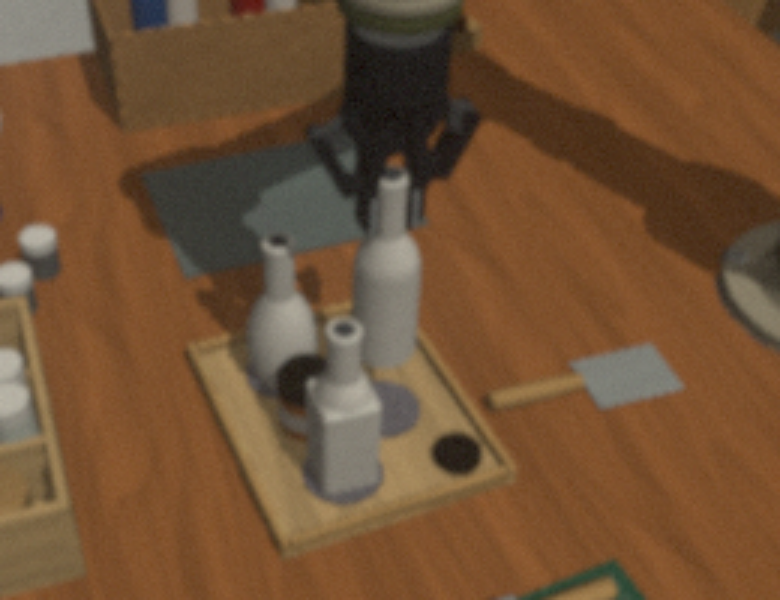

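Call:
apply_moves(motion=[[0, -10, 0, 0, 0, 0, 0], [0, -35, 0, 0, 0, 0, 0], [0, -65, 0, 0, 0, 0, 0], [-2, -97, 0, 0, 0, 0, 0], [-3, -130, 0, 0, 0, 0, 0]])

```text
t: 6.72
ee_pos: [506.9, -115.5, 217.0]
tcp_rot: [-180.0, 0.1, -0.0]
contact_force: [1.3, 0.0, -1.1]
gripper_width: 26.3
```

Call:
apply_moves(motion=[[0, -33, 0, 0, 0, 0, 0], [0, -66, 0, 0, 0, 0, 0], [0, -99, 0, 0, 0, 0, 0], [-2, -132, 0, 0, 0, 0, 0], [-3, -165, 0, 0, 0, 0, 0]])

```text
t: 7.35
ee_pos: [503.7, -280.5, 216.9]
tcp_rot: [-180.0, 0.1, -0.0]
contact_force: [-0.6, 0.3, -1.9]
gripper_width: 26.2
```

Call:
apply_moves(motion=[[0, -33, 0, 0, 0, 0, 0], [0, -61, 0, 0, 0, 0, 0], [0, -82, 0, 0, 0, 0, 0], [0, -97, 0, 0, 0, 0, 0], [0, -100, 0, 0, 0, 0, 0]])

```text
t: 7.98
ee_pos: [504.5, -379.5, 217.7]
tcp_rot: [-180.0, 0.0, -0.1]
contact_force: [0.3, 1.0, -2.7]
gripper_width: 26.0
```

Call:
apply_moves(motion=[[0, 0, -10, 0, 0, 0, 0], [0, 0, -25, 0, 0, 0, 0], [0, 0, -40, 0, 0, 0, 0], [0, 0, -50, 0, 0, 0, 0]])

```text
t: 8.48
ee_pos: [504.4, -378.0, 166.5]
tcp_rot: [-179.9, 0.1, 0.0]
contact_force: [-0.2, -0.1, -2.2]
gripper_width: 26.3
```

Call:
apply_moves(motion=[[0, 0, -12, 0, 0, 0, 0], [0, 0, -22, 0, 0, 0, 0], [0, 0, -28, 0, 0, 0, 0], [0, 0, -28, 0, 0, 0, 0]])

```text
t: 8.98
ee_pos: [504.6, -378.6, 139.8]
tcp_rot: [-180.0, 0.0, 0.0]
contact_force: [0.1, -0.9, -2.1]
gripper_width: 26.2
```

Call:
apply_moves(motion=[[0, 0, -1.5, 0, 0, 0, 0], [0, 0, -3, 0, 0, 0, 0], [0, 0, -3, 0, 0, 0, 0]])

```text
t: 9.35
ee_pos: [504.8, -378.7, 137.3]
tcp_rot: [180.0, -0.0, -0.0]
contact_force: [0.5, 0.4, -2.6]
gripper_width: 25.9
```

Call:
apply_moves(motion=[[0, 0, -1, 0, 0, 0, 0], [0, 0, -2, 0, 0, 0, 0], [0, 0, -2, 0, 0, 0, 0]])

```text
t: 9.72
ee_pos: [505.2, -379.1, 136.8]
tcp_rot: [179.9, -0.1, -0.0]
contact_force: [-3.1, 0.1, 6.2]
gripper_width: 26.2
```

Call:
apply_moves(motion=[[0, 0, 0.5, 0, 0, 0, 40], [0, 0, 0.5, 0, 0, 0, 70], [0, 0, 0.5, 0, 0, 0, 100], [0, 0, 0.5, 0, 0, 0, 100], [0, 0, 0.5, 0, 0, 0, 100]])

```text
t: 10.35
ee_pos: [504.8, -378.7, 135.6]
tcp_rot: [-180.0, 0.0, 0.0]
contact_force: [-0.6, 1.0, -0.2]
gripper_width: 85.6
```

Call:
apply_moves(motion=[[0, 0, 15, 0, 0, 0, 100], [0, 0, 40, 0, 0, 0, 100], [0, 0, 70, 0, 0, 0, 100], [0, 0, 90, 0, 0, 0, 100], [0, 0, 90, 0, 0, 0, 100]])

```text
t: 10.98
ee_pos: [505.9, -379.2, 228.6]
tcp_rot: [179.8, -0.2, 0.0]
contact_force: [0.4, 0.5, 0.5]
gripper_width: 85.4
```

```bash
python3 - <<'E'
from bench import env, read_camera
from h import *
print(env.sense()["ee_pos"])
C=[((505,-379),14.5,186),((582.5,-58.8),14.5,167)]
overlay(read_camera("side"),C,(140,60,400,260),3,"pics/s3.png")
E
```

```text
[ 505.92271458 -379.22101851  228.64050782]
```

View pics/s3.png

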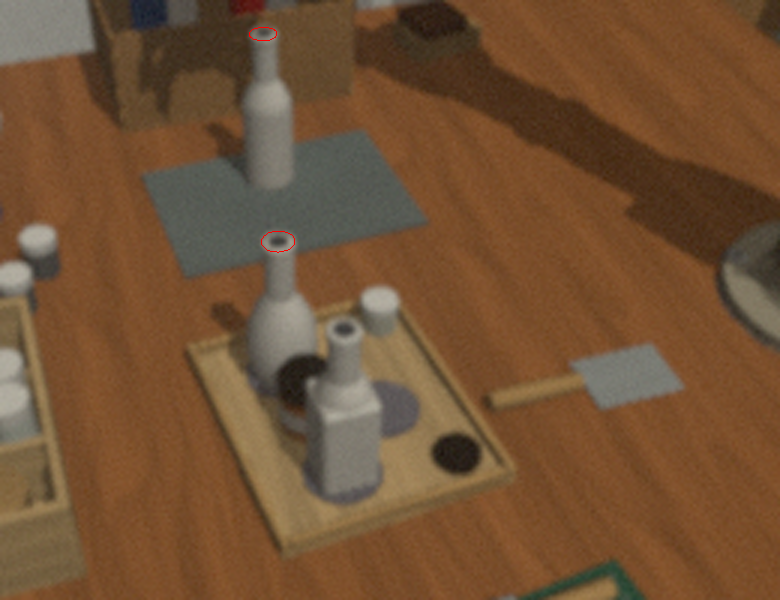

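Call:
apply_moves(motion=[[5, 25, 0, 0, 0, 0, 100], [15, 60, 0, 0, 0, 0, 100], [23, 95, 0, 0, 0, 0, 100], [32, 130, 0, 0, 0, 0, 100], [40, 165, 0, 0, 0, 0, 100]])

```text
t: 11.65
ee_pos: [544.4, -212.4, 224.4]
tcp_rot: [-180.0, 0.1, 0.0]
contact_force: [0.7, -0.1, 0.1]
gripper_width: 85.4
```

Call:
apply_moves(motion=[[8, 35, 0, 0, 0, 0, 100], [16, 70, 0, 0, 0, 0, 100], [25, 105, 0, 0, 0, 0, 100], [33, 140, 0, 0, 0, 0, 100], [37, 155, 0, 0, 0, 0, 100]])

```text
t: 12.28
ee_pos: [581.6, -56.1, 224.8]
tcp_rot: [-179.9, 0.1, 0.2]
contact_force: [0.6, -0.2, 0.5]
gripper_width: 85.9
```

Call:
apply_moves(motion=[[0, 0, 0, 0, 0, 0, 100], [0, 0, 0, 0, 0, 0, 100]])

```text
t: 12.52
ee_pos: [581.5, -60.9, 225.3]
tcp_rot: [180.0, 0.0, -0.1]
contact_force: [-0.5, -0.3, -0.0]
gripper_width: 85.4
```

Call:
apply_moves(motion=[[1, 1.5, -20, 0, 0, 0, 100], [1, 1.5, -45, 0, 0, 0, 100], [1, 1.5, -70, 0, 0, 0, 100], [1, 1.5, -92, 0, 0, 0, 100], [1, 1.5, -105, 0, 0, 0, 100]])

```text
t: 13.15
ee_pos: [582.1, -59.3, 119.4]
tcp_rot: [180.0, 0.1, -0.1]
contact_force: [0.1, -0.4, 0.3]
gripper_width: 85.5
```

Call:
apply_moves(motion=[[0, 0, 0, 0, 0, 0, 60], [0, 0, 0, 0, 0, 0, 30], [0, 0, 0, 0, 0, 0, 10], [0, 0, 0, 0, 0, 0, 0], [0, 0, 0, 0, 0, 0, 0]])

```text
t: 13.78
ee_pos: [583.5, -57.2, 121.8]
tcp_rot: [180.0, -0.1, 0.0]
contact_force: [-1.5, -0.6, 6.3]
gripper_width: 25.9
```

Call:
apply_moves(motion=[[0, 0, 0, 0, 0, 0, 0], [0, 0, 0, 0, 0, 0, 0], [0, 0, 0, 0, 0, 0, 0]])

```text
t: 14.15
ee_pos: [583.4, -57.2, 121.7]
tcp_rot: [180.0, -0.1, 0.0]
contact_force: [-0.7, -0.5, 5.7]
gripper_width: 25.9
```

Call:
apply_moves(motion=[[0, 0, 5, 0, 0, 0, 0], [0, 0, 20, 0, 0, 0, 0], [0, 0, 40, 0, 0, 0, 0], [0, 0, 60, 0, 0, 0, 0], [0, 0, 70, 0, 0, 0, 0]])

```text
t: 14.78
ee_pos: [583.4, -57.1, 192.6]
tcp_rot: [180.0, -0.1, 0.0]
contact_force: [-0.4, -0.4, -0.9]
gripper_width: 26.2
```

Call:
apply_moves(motion=[[0, -12, 0, 0, 0, 0, 0], [0, -35, 0, 0, 0, 0, 0], [2, -65, 0, 0, 0, 0, 0], [4, -97, 0, 0, 0, 0, 0], [5, -130, 0, 0, 0, 0, 0]])

```text
t: 15.4
ee_pos: [587.0, -189.2, 189.4]
tcp_rot: [-180.0, 0.1, -0.0]
contact_force: [0.2, 0.4, -1.2]
gripper_width: 25.9
```

Call:
apply_moves(motion=[[0, -30, 0, 0, 0, 0, 0], [0, -60, 0, 0, 0, 0, 0], [2, -85, 0, 0, 0, 0, 0], [2, -102, 0, 0, 0, 0, 0], [2, -110, 0, 0, 0, 0, 0]])

```text
t: 16.02
ee_pos: [589.6, -298.2, 190.2]
tcp_rot: [-180.0, 0.0, -0.0]
contact_force: [-1.1, 0.2, -1.7]
gripper_width: 25.6
```

Call:
apply_moves(motion=[[0, 0, -10, 0, 0, 0, 0], [0, 0, -25, 0, 0, 0, 0], [0, 0, -40, 0, 0, 0, 0], [0, 0, -54, 0, 0, 0, 0], [0, 0, -60, 0, 0, 0, 0]])

```text
t: 16.65
ee_pos: [589.2, -296.7, 129.0]
tcp_rot: [-179.9, 0.1, 0.0]
contact_force: [-0.8, 0.5, -2.0]
gripper_width: 25.9
```

Call:
apply_moves(motion=[[0, 0, -6, 0, 0, 0, 0], [0, 0, -11, 0, 0, 0, 0], [0, 0, -13, 0, 0, 0, 0], [0, 0, -13, 0, 0, 0, 0]])

```text
t: 17.15
ee_pos: [589.9, -297.3, 117.8]
tcp_rot: [180.0, -0.0, -0.0]
contact_force: [-0.3, 0.3, -2.2]
gripper_width: 25.9
```

Call:
apply_moves(motion=[[0, 0, -1, 0, 0, 0, 0], [0, 0, -2, 0, 0, 0, 0], [0, 0, -2, 0, 0, 0, 0]])

```text
t: 17.52
ee_pos: [589.8, -297.2, 115.7]
tcp_rot: [-180.0, 0.0, 0.0]
contact_force: [-0.8, -1.1, -2.7]
gripper_width: 25.7
```

Call:
apply_moves(motion=[[0, 0, -1, 0, 0, 0, 0], [0, 0, -1.5, 0, 0, 0, 0], [0, 0, -1.5, 0, 0, 0, 0]])

```text
t: 17.9
ee_pos: [590.0, -297.3, 114.8]
tcp_rot: [180.0, -0.0, -0.0]
contact_force: [-1.4, 0.6, 3.6]
gripper_width: 26.0
```

Call:
apply_moves(motion=[[0, 0, 0.5, 0, 0, 0, 40], [0, 0, 0.5, 0, 0, 0, 70], [0, 0, 0.5, 0, 0, 0, 100], [0, 0, 0.5, 0, 0, 0, 100], [0, 0, 0.5, 0, 0, 0, 100]])

```text
t: 18.52
ee_pos: [589.8, -297.2, 114.6]
tcp_rot: [-180.0, 0.0, 0.0]
contact_force: [-0.2, 0.0, -0.8]
gripper_width: 85.3
```

Call:
apply_moves(motion=[[0, 0, 15, 0, 0, 0, 100], [0, 0, 40, 0, 0, 0, 100], [0, 0, 70, 0, 0, 0, 100], [0, 0, 95, 0, 0, 0, 100], [0, 0, 110, 0, 0, 0, 100]])

```text
t: 19.15
ee_pos: [590.5, -297.3, 227.4]
tcp_rot: [179.9, -0.2, 0.0]
contact_force: [-0.8, 0.2, -0.2]
gripper_width: 85.6
```

Call:
apply_moves(motion=[[0, 25, 0, 0, 0, 0, 100], [-2, 60, 0, 0, 0, 0, 100], [-5, 95, 0, 0, 0, 0, 100], [-7, 130, 0, 0, 0, 0, 100], [-9, 165, 0, 0, 0, 0, 100]])

```text
t: 19.77
ee_pos: [580.0, -129.3, 223.8]
tcp_rot: [-180.0, 0.1, 0.1]
contact_force: [0.2, -0.5, 0.3]
gripper_width: 85.7
```

Call:
apply_moves(motion=[[-2, 40, 0, 0, 0, 0, 100], [-4, 85, 0, 0, 0, 0, 100], [-7, 130, 0, 0, 0, 0, 100], [-9, 175, 0, 0, 0, 0, 100], [-11, 208, 0, 0, 0, 0, 100]])

```text
t: 20.4
ee_pos: [568.1, 79.7, 223.9]
tcp_rot: [-180.0, 0.1, 0.2]
contact_force: [0.2, -0.3, 0.2]
gripper_width: 85.4
```

Call:
apply_moves(motion=[[0, 0, 0, 0, 0, 0, 100], [0, 0, 0, 0, 0, 0, 100]])

```text
t: 20.65
ee_pos: [569.2, 75.9, 224.1]
tcp_rot: [180.0, 0.1, 0.0]
contact_force: [-0.8, -0.2, -0.1]
gripper_width: 85.4
```

Call:
apply_moves(motion=[[0, 1.5, -20, 0, 0, 0, 100], [0, 1.5, -45, 0, 0, 0, 100], [0, 1.5, -70, 0, 0, 0, 100], [0, 1.5, -85, 0, 0, 0, 100], [0, 1.5, -91, 0, 0, 0, 100]])

```text
t: 21.28
ee_pos: [569.5, 76.4, 132.8]
tcp_rot: [180.0, 0.1, -0.1]
contact_force: [0.5, -0.2, -0.6]
gripper_width: 85.3
```

Call:
apply_moves(motion=[[0, 0, 0, 0, 0, 0, 60], [0, 0, 0, 0, 0, 0, 30], [0, 0, 0, 0, 0, 0, 10], [0, 0, 0, 0, 0, 0, 0], [0, 0, 0, 0, 0, 0, 0]])

```text
t: 21.9
ee_pos: [570.1, 77.4, 134.4]
tcp_rot: [-180.0, -0.0, 0.0]
contact_force: [-2.3, -0.0, 5.5]
gripper_width: 25.9
```

Call:
apply_moves(motion=[[0, 0, 0, 0, 0, 0, 0], [0, 0, 0, 0, 0, 0, 0], [0, 0, 0, 0, 0, 0, 0]])

```text
t: 22.28
ee_pos: [570.1, 77.5, 134.4]
tcp_rot: [-180.0, -0.0, 0.0]
contact_force: [-1.9, -0.2, 5.8]
gripper_width: 26.1
```

Call:
apply_moves(motion=[[0, 0, 5, 0, 0, 0, 0], [0, 0, 25, 0, 0, 0, 0], [0, 0, 50, 0, 0, 0, 0], [0, 0, 75, 0, 0, 0, 0], [0, 0, 90, 0, 0, 0, 0]])

```text
t: 22.9
ee_pos: [570.0, 77.3, 224.7]
tcp_rot: [-180.0, -0.0, 0.0]
contact_force: [0.3, -0.6, -2.3]
gripper_width: 25.9
```

Call:
apply_moves(motion=[[-4, -10, 0, 0, 0, 0, 0], [-14, -35, 0, 0, 0, 0, 0], [-26, -65, 0, 0, 0, 0, 0], [-39, -97, 0, 0, 0, 0, 0], [-52, -130, 0, 0, 0, 0, 0]])

```text
t: 23.52
ee_pos: [516.3, -54.5, 222.2]
tcp_rot: [-180.0, 0.1, -0.0]
contact_force: [-0.1, 0.2, -2.4]
gripper_width: 26.1
```

Call:
apply_moves(motion=[[-13, -32, 0, 0, 0, 0, 0], [-26, -64, 0, 0, 0, 0, 0], [-38, -96, 0, 0, 0, 0, 0], [-51, -128, 0, 0, 0, 0, 0], [-64, -160, 0, 0, 0, 0, 0]])

```text
t: 24.15
ee_pos: [452.0, -214.2, 222.3]
tcp_rot: [-180.0, 0.1, -0.0]
contact_force: [-0.2, -0.8, -3.0]
gripper_width: 25.9
```

Call:
apply_moves(motion=[[-11, -28, 0, 0, 0, 0, 0], [-21, -53, 0, 0, 0, 0, 0], [-29, -73, 0, 0, 0, 0, 0], [-34, -86, 0, 0, 0, 0, 0], [-34, -88, 0, 0, 0, 0, 0]])

```text
t: 24.78
ee_pos: [418.8, -301.5, 222.9]
tcp_rot: [-180.0, 0.1, -0.1]
contact_force: [0.1, -0.1, -2.4]
gripper_width: 26.0
```

Call:
apply_moves(motion=[[0, 0, -15, 0, 0, 0, 0], [0, 0, -35, 0, 0, 0, 0], [0, 0, -58, 0, 0, 0, 0], [0, 0, -74, 0, 0, 0, 0], [0, 0, -82, 0, 0, 0, 0]])

```text
t: 25.4
ee_pos: [419.6, -299.8, 140.3]
tcp_rot: [-179.9, 0.1, 0.1]
contact_force: [0.7, 0.9, -2.4]
gripper_width: 26.5
```

Call:
apply_moves(motion=[[0, 0, -6, 0, 0, 0, 0], [0, 0, -11, 0, 0, 0, 0], [0, 0, -12, 0, 0, 0, 0], [0, 0, -12, 0, 0, 0, 0]])

```text
t: 25.9
ee_pos: [420.0, -300.9, 130.0]
tcp_rot: [180.0, -0.0, -0.0]
contact_force: [1.0, -0.1, -2.5]
gripper_width: 25.9
```

Call:
apply_moves(motion=[[0, 0, -1, 0, 0, 0, 0], [0, 0, -2, 0, 0, 0, 0], [0, 0, -2, 0, 0, 0, 0]])

```text
t: 26.28
ee_pos: [419.8, -300.7, 127.7]
tcp_rot: [-180.0, 0.0, 0.0]
contact_force: [-1.6, 0.8, -3.1]
gripper_width: 26.3
```

Call:
apply_moves(motion=[[0, 0, -1, 0, 0, 0, 0], [0, 0, -1.5, 0, 0, 0, 0], [0, 0, -1.5, 0, 0, 0, 0]])

```text
t: 26.65
ee_pos: [420.1, -301.0, 127.4]
tcp_rot: [179.9, -0.0, -0.0]
contact_force: [-3.6, 2.5, 6.5]
gripper_width: 25.8
```

Release, rise, then go over the jar.

Call:
apply_moves(motion=[[0, 0, 0.5, 0, 0, 0, 40], [0, 0, 0.5, 0, 0, 0, 70], [0, 0, 0.5, 0, 0, 0, 100], [0, 0, 0.5, 0, 0, 0, 100], [0, 0, 0.5, 0, 0, 0, 100]])

```text
t: 27.28
ee_pos: [419.8, -300.7, 126.6]
tcp_rot: [-180.0, 0.0, 0.0]
contact_force: [0.3, 0.5, -0.5]
gripper_width: 85.4
```

Call:
apply_moves(motion=[[0, 0, 15, 0, 0, 0, 100], [0, 0, 40, 0, 0, 0, 100], [0, 0, 70, 0, 0, 0, 100], [0, 0, 95, 0, 0, 0, 100], [0, 0, 95, 0, 0, 0, 100]])

```text
t: 27.9
ee_pos: [421.1, -301.4, 224.9]
tcp_rot: [179.8, -0.2, 0.0]
contact_force: [-0.1, 0.0, -0.4]
gripper_width: 85.3
```

Call:
apply_moves(motion=[[8, 20, 0, 0, 0, 0, 100], [20, 50, 0, 0, 0, 0, 100], [34, 85, 0, 0, 0, 0, 100], [48, 120, 0, 0, 0, 0, 100], [62, 155, 0, 0, 0, 0, 100]])

```text
t: 28.52
ee_pos: [481.9, -144.5, 221.4]
tcp_rot: [-180.0, 0.0, 0.0]
contact_force: [0.4, -0.4, 0.1]
gripper_width: 85.3
```

```bash
python3 - <<'E'
from bench import env, read_camera, finder
from h import *
print(env.sense()["ee_pos"])
C=[((505,-379),14.5,186),((590,-297.5),14.5,160),((420,-301),14.5,172),((577,11),26.5,72),((577,11),27,8)]
p=read_camera("side");overlay(p,C,(140,60,400,260),3,"pics/s4.png")
q=read_camera("top");overlay(q,C,(60,110,440,300),2,"pics/t4.png")
for x in (p,q):
  for n in ("varnish_jar","work_mat"): print(n,[(d["at"],d["conf"]) for d in finder.spot_point(n,x)[:2]])
E
```

```text
[ 481.85802597 -144.46297936  221.4026778 ]
varnish_jar [([576.1, 12.1, 5.4], 0.94)]
work_mat [([478.0, 342.4, 2.5], 0.61), ([569.8, 77.1, 10.8], 0.28)]
varnish_jar [([577.6, 4.7, 7.5], 0.81)]
work_mat [([478.5, 341.9, 2.2], 0.63)]
```

View pics/s4.png

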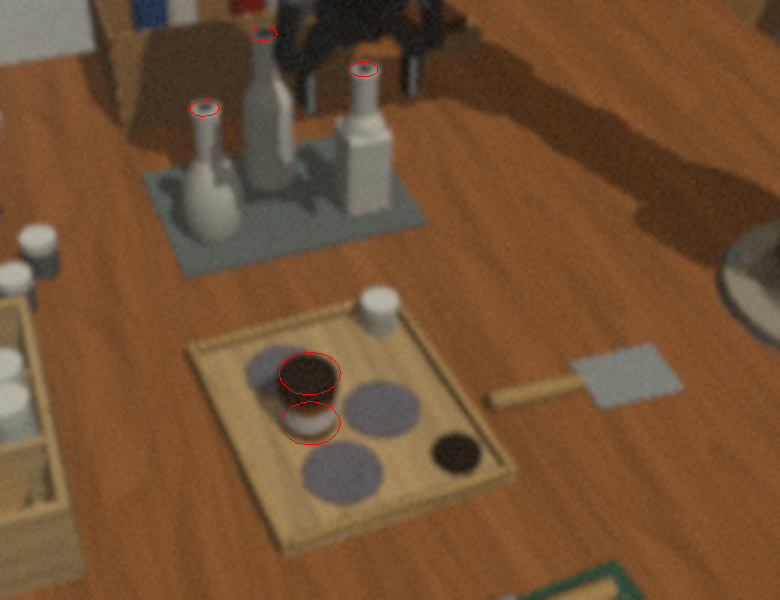

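View pics/t4.png

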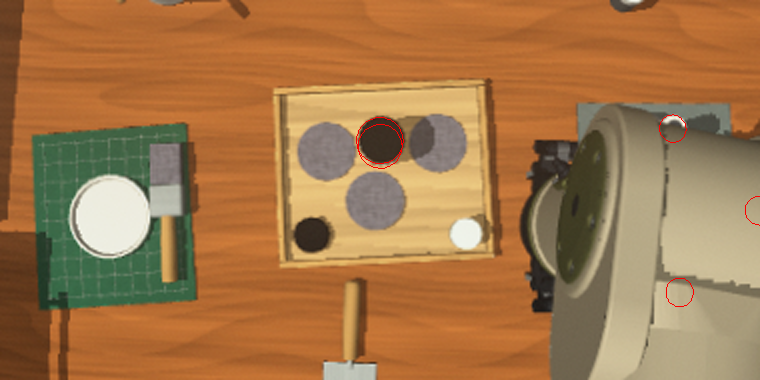

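Call:
apply_moves(motion=[[20, 32, 0, 0, 0, 0, 100], [42, 68, 0, 0, 0, 0, 100], [64, 105, -15, 0, 0, 0, 100], [84, 138, -40, 0, 0, 0, 100], [95, 155, -70, 0, 0, 0, 100]])

```text
t: 29.45
ee_pos: [577.8, 10.0, 151.1]
tcp_rot: [-180.0, -0.1, 0.0]
contact_force: [-0.0, -1.0, 0.7]
gripper_width: 85.5
```

Call:
apply_moves(motion=[[0, 0, 0, 0, 0, 0, 100], [0, 0, 0, 0, 0, 0, 100]])

```text
t: 29.7
ee_pos: [577.0, 7.4, 152.4]
tcp_rot: [180.0, -0.0, -0.1]
contact_force: [0.2, 0.3, 0.1]
gripper_width: 85.5
```

```bash
python3 - <<'E'
from bench import env, read_camera, finder
from h import *
print(env.sense()["ee_pos"])
C=[((577,10.5),26.5,72),((577,10.5),27,8)]
overlay(read_camera("wrist"),C,(0,0,512,384),1.5,"pics/w5.png")
C=[((480,342),52,11),((480,342),44,11)]
overlay(read_camera("side"),C,(260,240,410,360),5,"pics/s5.png")
overlay(read_camera("top"),C,(70,165,170,270),6,"pics/t5.png")
E
```

```text
[576.96079888   7.36219949 152.35647366]
```

View pics/w5.png

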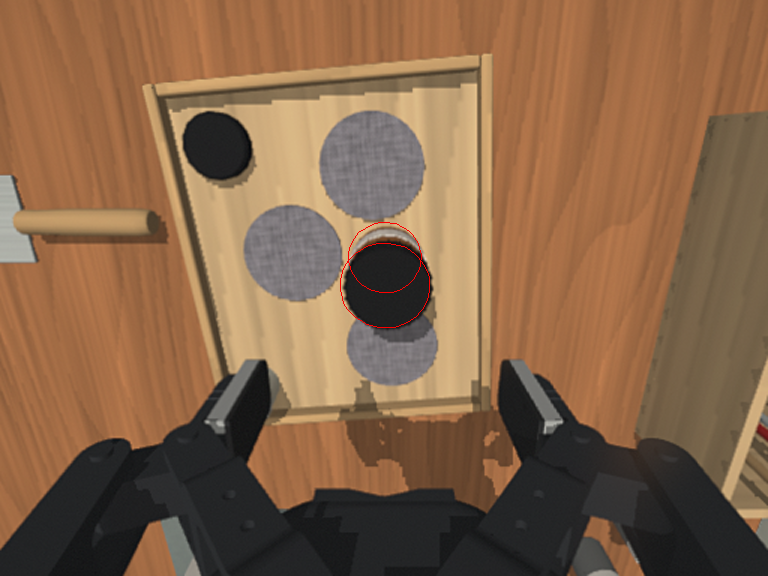

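View pics/s5.png

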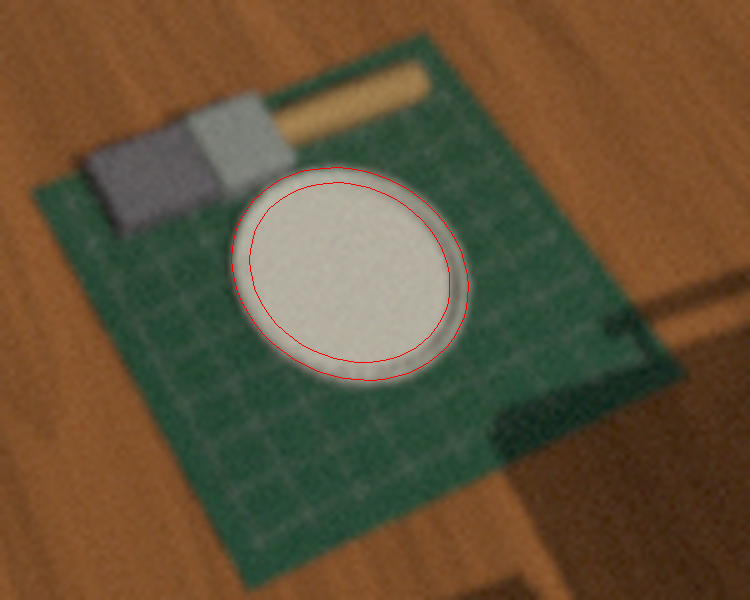

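View pics/t5.png

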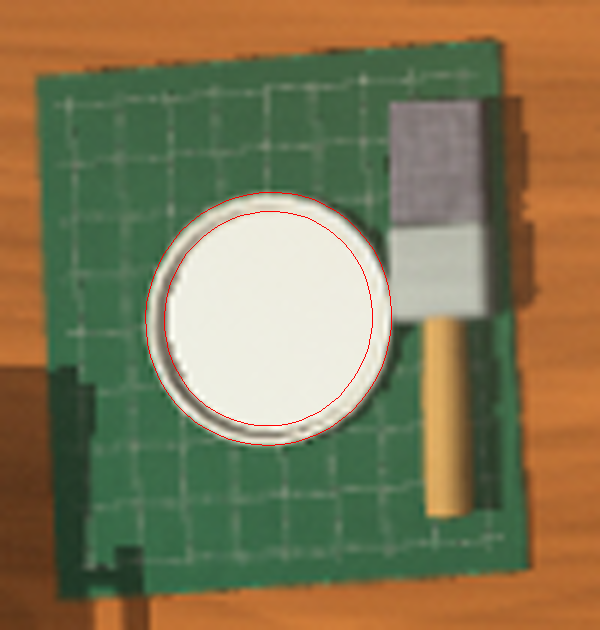

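Call:
apply_moves(motion=[[0, 3, -20, 0, 0, 0, 100], [0, 3, -45, 0, 0, 0, 100], [0, 3, -70, 0, 0, 0, 100], [0, 3, -85, 0, 0, 0, 100], [0, 3, -95, 0, 0, 0, 100]])

```text
t: 30.48
ee_pos: [577.0, 11.7, 56.7]
tcp_rot: [180.0, -0.0, -0.0]
contact_force: [0.9, -0.5, 0.6]
gripper_width: 85.4
```

Call:
apply_moves(motion=[[0, 0, -10, 0, 0, 0, 100], [0, 0, -20, 0, 0, 0, 100], [0, 0, -30, 0, 0, 0, 100], [0, 0, -33, 0, 0, 0, 100], [0, 0, -33, 0, 0, 0, 100]])

```text
t: 31.1
ee_pos: [576.8, 12.3, 23.6]
tcp_rot: [-180.0, 0.0, 0.0]
contact_force: [-0.4, -0.0, -0.0]
gripper_width: 85.3
```

Call:
apply_moves(motion=[[0, 0, 0, 0, 0, 0, 80], [0, 0, 0, 0, 0, 0, 60], [0, 0, 0, 0, 0, 0, 50], [0, 0, 0, 0, 0, 0, 40], [0, 0, 0, 0, 0, 0, 40]])

```text
t: 31.72
ee_pos: [577.4, 12.3, 24.5]
tcp_rot: [-180.0, -0.1, -0.0]
contact_force: [-0.3, 0.4, 6.2]
gripper_width: 52.7
```

Call:
apply_moves(motion=[[0, 0, 0, 0, 0, 0, 30], [0, 0, 0, 0, 0, 0, 30], [0, 0, 0, 0, 0, 0, 30]])

```text
t: 32.1
ee_pos: [577.4, 12.3, 24.5]
tcp_rot: [180.0, -0.1, 0.0]
contact_force: [-1.3, -0.2, 6.2]
gripper_width: 52.2
```

Call:
apply_moves(motion=[[0, 0, 5, 0, 0, 0, 30], [0, 0, 20, 0, 0, 0, 30], [0, 0, 40, 0, 0, 0, 30], [0, 0, 60, 0, 0, 0, 30], [0, 0, 75, 0, 0, 0, 30]])

```text
t: 32.72
ee_pos: [577.5, 12.4, 101.0]
tcp_rot: [-180.0, -0.1, 0.0]
contact_force: [0.1, -0.1, -1.9]
gripper_width: 52.4
```

Call:
apply_moves(motion=[[-3, 10, 0, 0, 0, 0, 30], [-10, 35, 0, 0, 0, 0, 30], [-19, 65, 0, 0, 0, 0, 30], [-28, 97, 0, 0, 0, 0, 30], [-38, 130, 0, 0, 0, 0, 30]])

```text
t: 33.35
ee_pos: [537.6, 143.8, 98.0]
tcp_rot: [-180.0, 0.1, 0.0]
contact_force: [0.5, 0.1, -1.3]
gripper_width: 52.3
```

Call:
apply_moves(motion=[[-9, 32, 0, 0, 0, 0, 30], [-19, 64, 0, 0, 0, 0, 30], [-28, 96, 0, 0, 0, 0, 30], [-36, 123, 0, 0, 0, 0, 30], [-42, 145, 0, 0, 0, 0, 30]])

```text
t: 33.98
ee_pos: [495.1, 289.1, 98.0]
tcp_rot: [-180.0, 0.1, 0.1]
contact_force: [-1.0, -0.3, -1.3]
gripper_width: 52.5
```

Call:
apply_moves(motion=[[-6, 22, 0, 0, 0, 0, 30], [-11, 40, 0, 0, 0, 0, 30], [-15, 52, 0, 0, 0, 0, 30], [-15, 54, 0, 0, 0, 0, 30], [-15, 54, 0, 0, 0, 0, 30]])

```text
t: 34.6
ee_pos: [482.2, 340.6, 98.6]
tcp_rot: [180.0, -0.0, -0.0]
contact_force: [0.8, -0.0, -2.4]
gripper_width: 52.0
```

Call:
apply_moves(motion=[[0, 0, -10, 0, 0, 0, 30], [0, 0, -25, 0, 0, 0, 30], [0, 0, -42, 0, 0, 0, 30], [0, 0, -55, 0, 0, 0, 30], [0, 0, -62, 0, 0, 0, 30]])

```text
t: 35.22
ee_pos: [481.3, 340.9, 35.3]
tcp_rot: [180.0, 0.1, 0.0]
contact_force: [-1.5, 0.2, -2.0]
gripper_width: 52.4
```

```bash
python3 - <<'E'
from bench import env, read_camera, finder
from h import *
print(env.sense()["ee_pos"])
C=[((480,342),52,11),((480,342),44,11),((480,342),26.5,82)]
overlay(read_camera("side"),C,(260,240,410,360),5,"pics/s6.png")
E
```

```text
[481.3222536  340.897859    35.26876811]
```

View pics/s6.png

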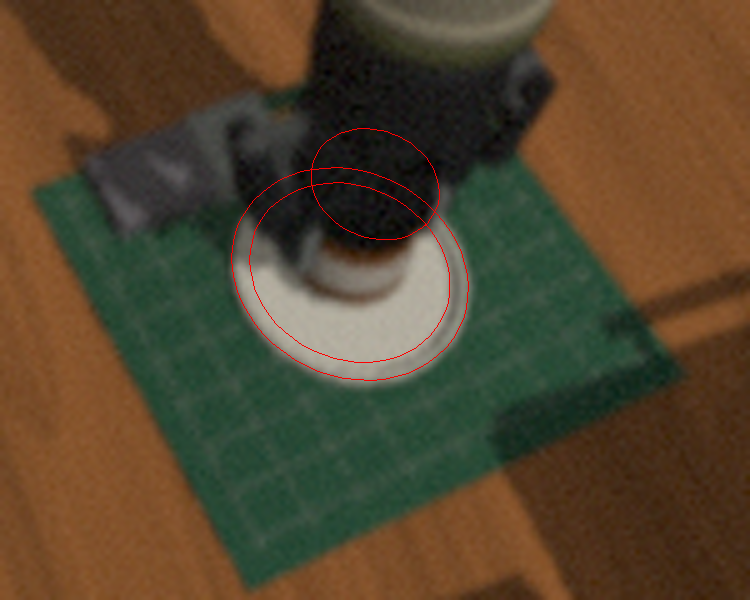

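Call:
apply_moves(motion=[[-1, 3, -4, 0, 0, 0, 30], [-1, 3, -8, 0, 0, 0, 30], [-1, 3, -11, 0, 0, 0, 30], [-1, 3, -11, 0, 0, 0, 30]])

```text
t: 35.78
ee_pos: [480.8, 344.1, 25.6]
tcp_rot: [180.0, 0.0, 0.0]
contact_force: [0.8, 0.1, -1.0]
gripper_width: 52.5
```

Call:
apply_moves(motion=[[0, 0, -1, 0, 0, 0, 30], [0, 0, -2, 0, 0, 0, 30], [0, 0, -2, 0, 0, 0, 30]])

```text
t: 36.15
ee_pos: [480.8, 344.2, 23.7]
tcp_rot: [-180.0, 0.0, -0.0]
contact_force: [0.1, 0.2, 0.1]
gripper_width: 52.3
```

Call:
apply_moves(motion=[[0, 0, -1, 0, 0, 0, 30], [0, 0, -2, 0, 0, 0, 30], [0, 0, -2, 0, 0, 0, 30]])

```text
t: 36.52
ee_pos: [480.9, 344.3, 22.5]
tcp_rot: [180.0, -0.0, -0.0]
contact_force: [-3.7, -3.1, 6.6]
gripper_width: 51.9
```

Contact; open evenly and rise.

Call:
apply_moves(motion=[[0, 0, 1, 0, 0, 0, 80], [0, 0, 1, 0, 0, 0, 100], [0, 0, 1, 0, 0, 0, 100], [0, 0, 1, 0, 0, 0, 100], [0, 0, 1, 0, 0, 0, 100]])

```text
t: 37.15
ee_pos: [480.8, 344.3, 22.6]
tcp_rot: [-180.0, 0.0, 0.0]
contact_force: [-1.2, -0.1, 0.8]
gripper_width: 85.5
```

Call:
apply_moves(motion=[[0, 0, 10, 0, 0, 0, 100], [0, 0, 30, 0, 0, 0, 100], [0, 0, 60, 0, 0, 0, 100], [0, 0, 95, 0, 0, 0, 100], [0, 0, 130, 0, 0, 0, 100]])

```text
t: 37.78
ee_pos: [480.9, 344.6, 155.6]
tcp_rot: [-179.9, -0.1, 0.0]
contact_force: [0.1, 0.5, 0.9]
gripper_width: 85.5
```

Call:
apply_moves(motion=[[0, -25, 25, 0, 0, 0, 100], [0, -60, 50, 0, 0, 0, 100], [0, -100, 70, 0, 0, 0, 100], [0, -145, 75, 0, 0, 0, 100], [0, -190, 75, 0, 0, 0, 100]])

```text
t: 38.4
ee_pos: [481.0, 153.5, 230.1]
tcp_rot: [-180.0, -0.2, 0.0]
contact_force: [1.0, -0.4, -0.3]
gripper_width: 85.2
```

```bash
python3 - <<'E'
from bench import env, read_camera, finder
from h import *
print(env.sense()["ee_pos"])
C=[((480,342),52,11),((480,342),44,11),((480,342),26.5,70)]
overlay(read_camera("side"),C,(260,240,410,360),5,"pics/s7.png")
E
```

```text
[481.03663057 153.46045239 230.1339431 ]
```

View pics/s7.png

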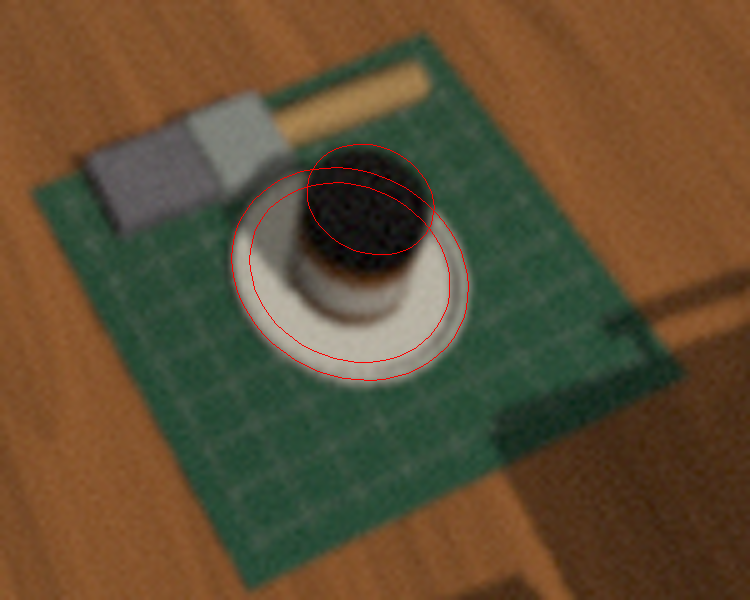

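Call:
apply_moves(motion=[[-5, -30, 0, 0, 0, 0, 100], [-11, -75, 0, 0, 0, 0, 100], [-17, -120, 0, 0, 0, 0, 100], [-23, -165, 0, 0, 0, 0, 100], [-28, -210, 0, 0, 0, 0, 100]])

```text
t: 39.08
ee_pos: [452.7, -56.5, 229.4]
tcp_rot: [180.0, -0.1, 0.1]
contact_force: [1.8, 0.1, -0.6]
gripper_width: 85.6
```

Call:
apply_moves(motion=[[-6, -45, 0, 0, 0, 0, 100], [-12, -90, 0, 0, 0, 0, 100], [-18, -135, 0, 0, 0, 0, 100], [-24, -180, 0, 0, 0, 0, 100], [-30, -225, 0, 0, 0, 0, 100]])

```text
t: 39.7
ee_pos: [423.0, -281.7, 229.4]
tcp_rot: [180.0, -0.1, 0.1]
contact_force: [1.3, -0.1, 0.1]
gripper_width: 85.7
```

Call:
apply_moves(motion=[[-3, -18, 0, 0, 0, 0, 100], [-3, -18, 0, 0, 0, 0, 100], [-3, -18, 0, 0, 0, 0, 100]])

```text
t: 40.08
ee_pos: [420.7, -296.8, 228.2]
tcp_rot: [-180.0, -0.0, 0.2]
contact_force: [-0.1, -0.4, 0.2]
gripper_width: 85.2
```

Call:
apply_moves(motion=[[0, 0, -10, 0, 0, 0, 100], [0, 0, -22, 0, 0, 0, 100], [0, 0, -28, 0, 0, 0, 100], [0, 0, -28, 0, 0, 0, 100]])

```text
t: 40.58
ee_pos: [419.5, -298.3, 198.8]
tcp_rot: [-179.9, 0.1, 0.0]
contact_force: [0.4, 0.6, 0.5]
gripper_width: 85.2
```

```bash
python3 - <<'E'
from bench import env, read_camera, finder
from h import *
print(env.sense()["ee_pos"])
C=[((505,-379),14.5,186),((590,-297.5),14.5,160),((420,-301),14.5,172)]
overlay(read_camera("wrist"),C,(0,0,512,384),1.5,"pics/w8.png")
E
```

```text
[ 419.45295583 -298.31344484  198.80448345]
```

View pics/w8.png

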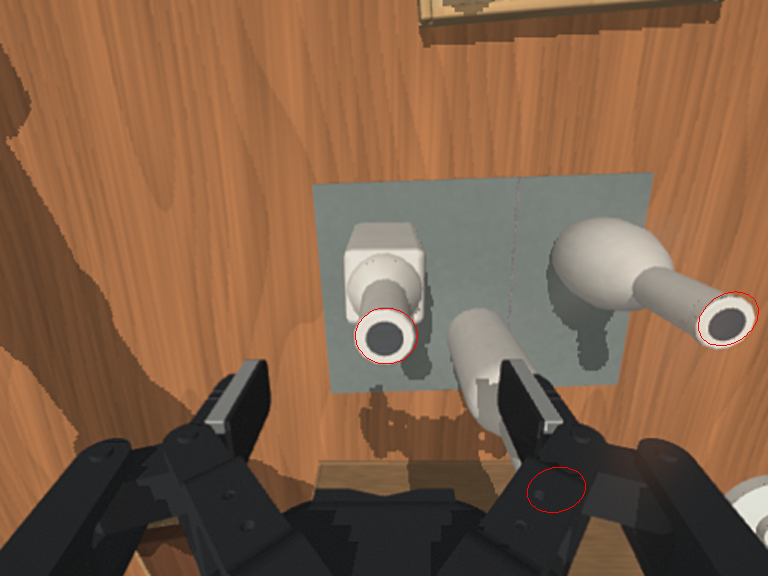

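Call:
apply_moves(motion=[[0, -2.5, -15, 0, 0, 0, 100], [0, -2.5, -35, 0, 0, 0, 100], [0, -2.5, -55, 0, 0, 0, 100], [0, -2.5, -71, 0, 0, 0, 100], [0, -2.5, -71, 0, 0, 0, 100]])

```text
t: 41.25
ee_pos: [419.0, -300.8, 127.2]
tcp_rot: [-179.9, 0.1, -0.0]
contact_force: [-0.1, 1.0, -0.8]
gripper_width: 85.3
```

Call:
apply_moves(motion=[[0, 0, 0, 0, 0, 0, 60], [0, 0, 0, 0, 0, 0, 30], [0, 0, 0, 0, 0, 0, 10], [0, 0, 0, 0, 0, 0, 0], [0, 0, 0, 0, 0, 0, 0]])

```text
t: 41.88
ee_pos: [420.0, -301.5, 129.3]
tcp_rot: [180.0, -0.0, -0.0]
contact_force: [-1.6, -0.4, 6.2]
gripper_width: 26.1
```

Call:
apply_moves(motion=[[0, 0, 0, 0, 0, 0, 0], [0, 0, 0, 0, 0, 0, 0], [0, 0, 0, 0, 0, 0, 0]])

```text
t: 42.25
ee_pos: [420.0, -301.5, 129.3]
tcp_rot: [180.0, -0.0, 0.0]
contact_force: [-1.6, 0.3, 6.0]
gripper_width: 26.3
```

Call:
apply_moves(motion=[[0, 0, 5, 0, 0, 0, 0], [0, 0, 22, 0, 0, 0, 0], [0, 0, 42, 0, 0, 0, 0], [0, 0, 62, 0, 0, 0, 0], [0, 0, 75, 0, 0, 0, 0]])

```text
t: 42.88
ee_pos: [420.2, -301.4, 205.5]
tcp_rot: [179.9, -0.1, 0.0]
contact_force: [-0.5, 0.1, -2.5]
gripper_width: 26.3
```

Call:
apply_moves(motion=[[4, 10, 0, 0, 0, 0, 0], [14, 35, 0, 0, 0, 0, 0], [26, 65, 0, 0, 0, 0, 0], [39, 97, 0, 0, 0, 0, 0], [52, 130, 0, 0, 0, 0, 0]])

```text
t: 43.5
ee_pos: [471.8, -169.2, 202.8]
tcp_rot: [-180.0, 0.1, 0.0]
contact_force: [0.4, 0.1, -2.1]
gripper_width: 26.1
```

Call:
apply_moves(motion=[[13, 32, 0, 0, 0, 0, 0], [26, 64, 0, 0, 0, 0, 0], [38, 96, 0, 0, 0, 0, 0], [51, 128, 0, 0, 0, 0, 0], [64, 160, 0, 0, 0, 0, 0]])

```text
t: 44.12
ee_pos: [535.5, -9.2, 202.8]
tcp_rot: [-180.0, 0.1, 0.0]
contact_force: [0.6, -0.3, -3.2]
gripper_width: 26.2
```

Call:
apply_moves(motion=[[11, 28, 0, 0, 0, 0, 0], [21, 53, 0, 0, 0, 0, 0], [29, 73, 0, 0, 0, 0, 0], [34, 85, 0, 0, 0, 0, 0], [34, 88, 0, 0, 0, 0, 0]])

```text
t: 44.75
ee_pos: [569.5, 77.8, 203.1]
tcp_rot: [-180.0, 0.1, 0.1]
contact_force: [0.5, -0.2, -2.4]
gripper_width: 26.1
```

Call:
apply_moves(motion=[[0, 0, -8, 0, 0, 0, 0], [0, 0, -25, 0, 0, 0, 0], [0, 0, -42, 0, 0, 0, 0], [0, 0, -50, 0, 0, 0, 0], [0, 0, -50, 0, 0, 0, 0]])

```text
t: 45.38
ee_pos: [569.3, 76.5, 152.7]
tcp_rot: [180.0, 0.1, -0.0]
contact_force: [0.1, 0.6, -2.8]
gripper_width: 26.0
```

Call:
apply_moves(motion=[[0.5, 0.5, -6, 0, 0, 0, 0], [0.5, 0.5, -11, 0, 0, 0, 0], [0.5, 0.5, -14, 0, 0, 0, 0], [0.5, 0.5, -14, 0, 0, 0, 0]])

```text
t: 45.88
ee_pos: [570.2, 77.2, 139.5]
tcp_rot: [-180.0, 0.0, 0.0]
contact_force: [-0.6, -0.1, -3.1]
gripper_width: 26.6
```

Call:
apply_moves(motion=[[0, 0, -1, 0, 0, 0, 0], [0, 0, -2, 0, 0, 0, 0], [0, 0, -2, 0, 0, 0, 0]])

```text
t: 46.25
ee_pos: [570.3, 77.3, 137.7]
tcp_rot: [-180.0, 0.0, 0.0]
contact_force: [-0.8, 0.7, -3.0]
gripper_width: 26.1
```

Call:
apply_moves(motion=[[0, 0, -1, 0, 0, 0, 0], [0, 0, -1.5, 0, 0, 0, 0], [0, 0, -1.5, 0, 0, 0, 0]])

```text
t: 46.62
ee_pos: [570.4, 77.3, 136.4]
tcp_rot: [-180.0, -0.0, -0.0]
contact_force: [-0.5, -0.5, -0.5]
gripper_width: 26.3
```

Call:
apply_moves(motion=[[0, 0, -0.5, 0, 0, 0, 0], [0, 0, -1, 0, 0, 0, 0], [0, 0, -1, 0, 0, 0, 0]])

```text
t: 47.0
ee_pos: [570.6, 77.4, 136.4]
tcp_rot: [180.0, -0.1, 0.0]
contact_force: [-3.4, -0.6, 8.5]
gripper_width: 26.0
```

Call:
apply_moves(motion=[[0, 0, 0.5, 0, 0, 0, 40], [0, 0, 0.5, 0, 0, 0, 70], [0, 0, 0.5, 0, 0, 0, 100], [0, 0, 0.5, 0, 0, 0, 100], [0, 0, 0.5, 0, 0, 0, 100]])

```text
t: 47.62
ee_pos: [570.3, 77.3, 135.6]
tcp_rot: [-180.0, 0.0, 0.0]
contact_force: [0.2, -0.5, 0.1]
gripper_width: 85.3
```

Call:
apply_moves(motion=[[0, 0, 15, 0, 0, 0, 100], [0, 0, 40, 0, 0, 0, 100], [0, 0, 70, 0, 0, 0, 100], [0, 0, 92, 0, 0, 0, 100], [0, 0, 92, 0, 0, 0, 100]])

```text
t: 48.25
ee_pos: [571.5, 77.7, 230.7]
tcp_rot: [-180.0, -0.3, 0.0]
contact_force: [0.1, 0.6, -0.2]
gripper_width: 85.3
```

Call:
apply_moves(motion=[[0, -25, 0, 0, 0, 0, 100], [2, -65, 0, 0, 0, 0, 100], [5, -105, 0, 0, 0, 0, 100], [8, -150, 0, 0, 0, 0, 100], [10, -190, 0, 0, 0, 0, 100]])

```text
t: 48.88
ee_pos: [579.9, -114.5, 227.0]
tcp_rot: [180.0, 0.1, -0.0]
contact_force: [0.4, -0.4, 0.9]
gripper_width: 85.5
```

Call:
apply_moves(motion=[[2, -45, 0, 0, 0, 0, 100], [4, -90, 0, 0, 0, 0, 100], [6, -130, 0, 0, 0, 0, 100], [8, -165, 0, 0, 0, 0, 100], [9, -185, 0, 0, 0, 0, 100]])

```text
t: 49.5
ee_pos: [588.5, -299.9, 226.7]
tcp_rot: [-180.0, 0.1, -0.1]
contact_force: [-0.0, 0.6, 0.2]
gripper_width: 85.7
```

Call:
apply_moves(motion=[[0, 0, -5, 0, 0, 0, 100], [0, 0, -15, 0, 0, 0, 100], [0, 0, -25, 0, 0, 0, 100], [0, 0, -25, 0, 0, 0, 100]])

```text
t: 50.0
ee_pos: [588.9, -296.3, 201.3]
tcp_rot: [-179.9, 0.1, 0.1]
contact_force: [-0.8, -0.5, -0.2]
gripper_width: 85.7
```

```bash
python3 - <<'E'
from bench import env, read_camera, finder
from h import *
print(env.sense()["ee_pos"])
C=[((505,-379),14.5,186),((590,-297.5),14.5,160),((569.5,77.5),14.5,179)]
overlay(read_camera("wrist"),C,(0,0,512,384),1.5,"pics/w9.png")
overlay(read_camera("side"),C,(195,125,315,245),5,"pics/s9.png")
E
```

```text
[ 588.9471829  -296.29461384  201.31917486]
```

View pics/w9.png

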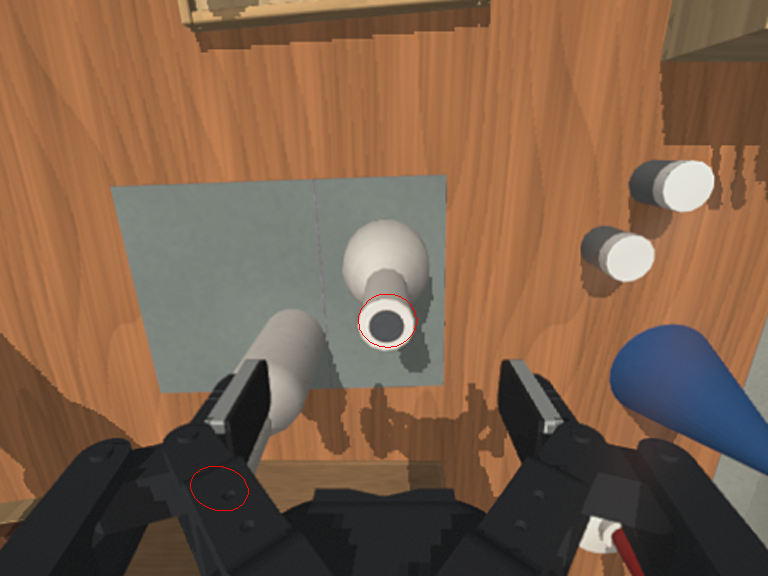

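View pics/s9.png

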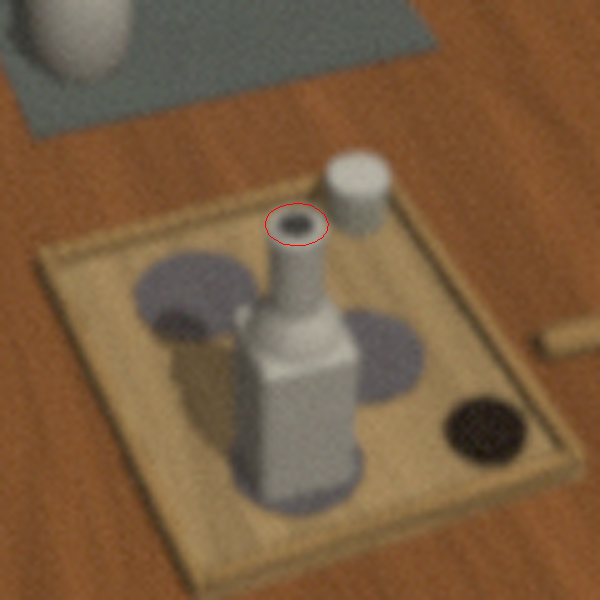

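Call:
apply_moves(motion=[[1, -1.5, -15, 0, 0, 0, 100], [1, -1.5, -35, 0, 0, 0, 100], [1, -1.5, -58, 0, 0, 0, 100], [1, -1.5, -78, 0, 0, 0, 100], [1, -1.5, -86, 0, 0, 0, 100]])

```text
t: 50.72
ee_pos: [589.4, -299.0, 114.5]
tcp_rot: [-179.9, 0.1, -0.0]
contact_force: [0.2, 0.6, -0.2]
gripper_width: 85.4
```

Call:
apply_moves(motion=[[0, 0, 0, 0, 0, 0, 60], [0, 0, 0, 0, 0, 0, 30], [0, 0, 0, 0, 0, 0, 10], [0, 0, 0, 0, 0, 0, 0], [0, 0, 0, 0, 0, 0, 0]])

```text
t: 51.35
ee_pos: [590.6, -299.5, 117.7]
tcp_rot: [180.0, -0.1, -0.0]
contact_force: [-1.0, 0.4, 6.1]
gripper_width: 26.6
```

Call:
apply_moves(motion=[[0, 0, 0, 0, 0, 0, 0], [0, 0, 0, 0, 0, 0, 0], [0, 0, 0, 0, 0, 0, 0]])

```text
t: 51.72
ee_pos: [590.7, -299.5, 117.7]
tcp_rot: [180.0, -0.1, -0.0]
contact_force: [-1.4, -0.0, 5.5]
gripper_width: 26.5
```

Call:
apply_moves(motion=[[0, 0, 5, 0, 0, 0, 0], [0, 0, 22, 0, 0, 0, 0], [0, 0, 42, 0, 0, 0, 0], [0, 0, 62, 0, 0, 0, 0], [0, 0, 75, 0, 0, 0, 0]])

```text
t: 52.35
ee_pos: [590.8, -299.3, 193.8]
tcp_rot: [180.0, -0.1, 0.0]
contact_force: [0.8, -1.0, -2.5]
gripper_width: 26.4
```

Call:
apply_moves(motion=[[0, 12, 0, 0, 0, 0, 0], [-1, 35, 0, 0, 0, 0, 0], [-2, 65, 0, 0, 0, 0, 0], [-3, 97, 0, 0, 0, 0, 0], [-4, 130, 0, 0, 0, 0, 0]])

```text
t: 52.98
ee_pos: [585.5, -165.8, 190.7]
tcp_rot: [-179.9, 0.1, 0.1]
contact_force: [-0.1, -0.1, -1.3]
gripper_width: 26.5
```

Call:
apply_moves(motion=[[-1, 30, 0, 0, 0, 0, 0], [-2, 60, 0, 0, 0, 0, 0], [-3, 85, 0, 0, 0, 0, 0], [-4, 102, 0, 0, 0, 0, 0], [-4, 110, 0, 0, 0, 0, 0]])

```text
t: 53.6
ee_pos: [581.8, -57.3, 191.3]
tcp_rot: [-180.0, 0.0, 0.1]
contact_force: [0.6, -0.8, -1.0]
gripper_width: 26.2
```

Call:
apply_moves(motion=[[0, 0, -8, 0, 0, 0, 0], [0, 0, -22, 0, 0, 0, 0], [0, 0, -38, 0, 0, 0, 0], [0, 0, -50, 0, 0, 0, 0], [0, 0, -50, 0, 0, 0, 0]])

```text
t: 54.22
ee_pos: [581.4, -59.5, 140.0]
tcp_rot: [-180.0, 0.2, -0.0]
contact_force: [1.1, 1.5, -1.4]
gripper_width: 26.4
```

Call:
apply_moves(motion=[[1, 0, -6, 0, 0, 0, 0], [1, 0, -10, 0, 0, 0, 0], [1, 0, -13, 0, 0, 0, 0], [1, 0, -13, 0, 0, 0, 0]])

```text
t: 54.72
ee_pos: [583.2, -59.2, 128.6]
tcp_rot: [-180.0, 0.0, 0.0]
contact_force: [0.1, 0.4, -1.0]
gripper_width: 26.3
```

Call:
apply_moves(motion=[[0, 0, -1, 0, 0, 0, 0], [0, 0, -2, 0, 0, 0, 0], [0, 0, -2, 0, 0, 0, 0]])

```text
t: 55.1
ee_pos: [583.3, -59.2, 126.7]
tcp_rot: [-180.0, 0.0, 0.0]
contact_force: [0.0, -1.1, -1.9]
gripper_width: 26.4
```

Call:
apply_moves(motion=[[0, 0, -0.7, 0, 0, 0, 0], [0, 0, -1.2, 0, 0, 0, 0], [0, 0, -1.2, 0, 0, 0, 0]])

```text
t: 55.48
ee_pos: [583.3, -59.2, 125.4]
tcp_rot: [-180.0, 0.0, -0.0]
contact_force: [-0.1, -0.3, -1.2]
gripper_width: 26.2
```

Call:
apply_moves(motion=[[0, 0, -0.7, 0, 0, 0, 0], [0, 0, -1.4, 0, 0, 0, 0], [0, 0, -1.4, 0, 0, 0, 0]])

```text
t: 55.85
ee_pos: [583.5, -59.2, 124.6]
tcp_rot: [180.0, -0.0, 0.0]
contact_force: [-1.9, 0.1, 3.9]
gripper_width: 26.3
```

Call:
apply_moves(motion=[[0, 0, 0.5, 0, 0, 0, 40], [0, 0, 0.5, 0, 0, 0, 70], [0, 0, 0.5, 0, 0, 0, 100], [0, 0, 0.5, 0, 0, 0, 100], [0, 0, 0.5, 0, 0, 0, 100]])

```text
t: 56.48
ee_pos: [583.3, -59.2, 124.6]
tcp_rot: [-180.0, 0.0, 0.0]
contact_force: [-0.6, -1.0, 0.1]
gripper_width: 85.2
```

Call:
apply_moves(motion=[[0, 0, 15, 0, 0, 0, 100], [0, 0, 40, 0, 0, 0, 100], [0, 0, 70, 0, 0, 0, 100], [0, 0, 95, 0, 0, 0, 100], [0, 0, 103, 0, 0, 0, 100]])

```text
t: 57.1
ee_pos: [584.3, -59.1, 230.4]
tcp_rot: [180.0, -0.2, 0.0]
contact_force: [-0.2, 1.3, 0.9]
gripper_width: 85.2
```

Call:
apply_moves(motion=[[-5, -25, 0, 0, 0, 0, 100], [-15, -60, 0, 0, 0, 0, 100], [-24, -98, 0, 0, 0, 0, 100], [-33, -135, 0, 0, 0, 0, 100], [-42, -172, 0, 0, 0, 0, 100]])

```text
t: 57.72
ee_pos: [540.7, -232.3, 227.2]
tcp_rot: [-180.0, 0.0, 0.0]
contact_force: [0.4, -0.7, 0.7]
gripper_width: 85.6
```

Call:
apply_moves(motion=[[-8, -35, 0, 0, 0, 0, 100], [-17, -70, 0, 0, 0, 0, 100], [-26, -105, 0, 0, 0, 0, 100], [-33, -135, 0, 0, 0, 0, 100], [-36, -148, 0, 0, 0, 0, 100]])

```text
t: 58.35
ee_pos: [504.1, -381.2, 226.9]
tcp_rot: [-180.0, 0.1, -0.2]
contact_force: [0.2, -0.1, 0.3]
gripper_width: 85.3
```

Call:
apply_moves(motion=[[0, 0, 0, 0, 0, 0, 100], [0, 0, 0, 0, 0, 0, 100], [0, 0, 0, 0, 0, 0, 100]])

```text
t: 58.72
ee_pos: [506.2, -377.6, 227.8]
tcp_rot: [-180.0, -0.0, 0.1]
contact_force: [0.8, 0.4, -0.4]
gripper_width: 85.2
```

```bash
python3 - <<'E'
from bench import env, read_camera, finder
from h import *
print(env.sense()["ee_pos"])
C=[((505,-379),14.5,186),((582.5,-58.8),14.5,167),((569.5,77.5),14.5,179)]
overlay(read_camera("wrist"),C,(0,0,512,384),1.5,"pics/w10.png")
overlay(read_camera("side"),C,(195,125,315,245),5,"pics/s10.png")
E
```

```text
[ 506.18233818 -377.6095679   227.77364387]
```

View pics/w10.png

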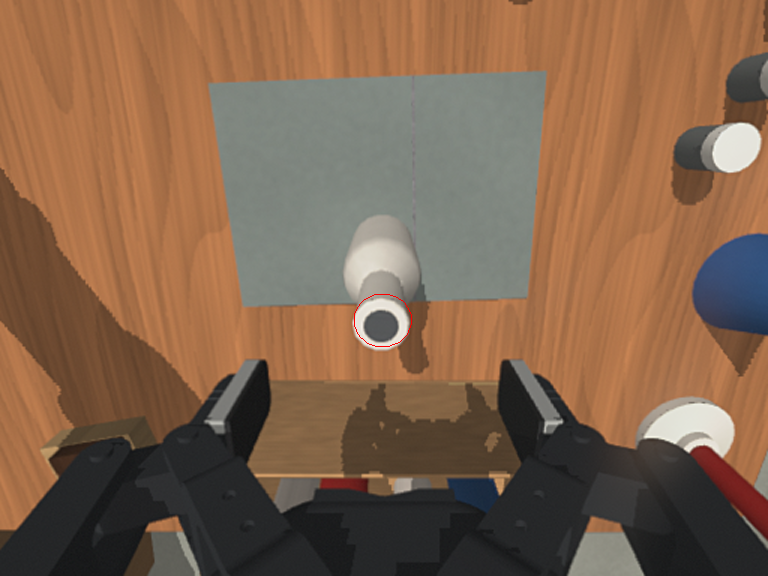

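View pics/s10.png

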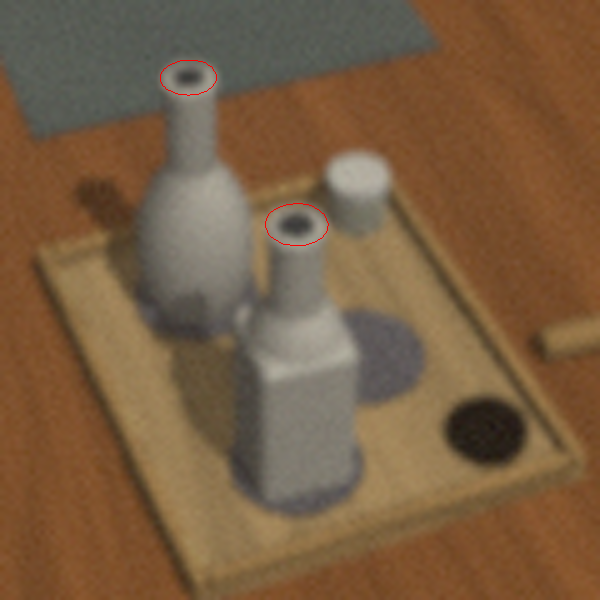

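Call:
apply_moves(motion=[[-1, -1.5, -20, 0, 0, 0, 100], [-1, -1.5, -42, 0, 0, 0, 100], [-1, -1.5, -64, 0, 0, 0, 100], [-1, -1.5, -82, 0, 0, 0, 100], [-1, -1.5, -91, 0, 0, 0, 100]])

```text
t: 59.45
ee_pos: [504.1, -380.3, 135.5]
tcp_rot: [-180.0, 0.1, 0.0]
contact_force: [-0.5, -0.8, 0.1]
gripper_width: 85.4
```

Call:
apply_moves(motion=[[0, 0, 0, 0, 0, 0, 60], [0, 0, 0, 0, 0, 0, 30], [0, 0, 0, 0, 0, 0, 10], [0, 0, 0, 0, 0, 0, 0], [0, 0, 0, 0, 0, 0, 0]])

```text
t: 60.08
ee_pos: [504.8, -381.1, 137.6]
tcp_rot: [179.9, -0.1, 0.0]
contact_force: [-0.7, -0.0, 5.2]
gripper_width: 26.0
```

Call:
apply_moves(motion=[[0, 0, 0, 0, 0, 0, 0], [0, 0, 0, 0, 0, 0, 0], [0, 0, 0, 0, 0, 0, 0]])

```text
t: 60.45
ee_pos: [504.8, -381.1, 137.5]
tcp_rot: [179.9, -0.1, -0.0]
contact_force: [0.0, -0.2, 6.0]
gripper_width: 26.2
```

Call:
apply_moves(motion=[[0, 0, 5, 0, 0, 0, 0], [0, 0, 22, 0, 0, 0, 0], [0, 0, 42, 0, 0, 0, 0], [0, 0, 62, 0, 0, 0, 0], [0, 0, 75, 0, 0, 0, 0]])

```text
t: 61.08
ee_pos: [504.6, -380.9, 213.4]
tcp_rot: [180.0, -0.1, 0.0]
contact_force: [0.6, 0.6, -2.9]
gripper_width: 26.0
```

Call:
apply_moves(motion=[[0, 10, 0, 0, 0, 0, 0], [0, 35, 0, 0, 0, 0, 0], [1, 65, 0, 0, 0, 0, 0], [2, 97, 0, 0, 0, 0, 0], [2, 130, 0, 0, 0, 0, 0]])

```text
t: 61.7
ee_pos: [505.8, -248.7, 210.6]
tcp_rot: [-179.9, 0.1, 0.0]
contact_force: [0.1, -0.0, -2.5]
gripper_width: 26.5
```

Call:
apply_moves(motion=[[0, 33, 0, 0, 0, 0, 0], [0, 66, 0, 0, 0, 0, 0], [1, 99, 0, 0, 0, 0, 0], [2, 132, 0, 0, 0, 0, 0], [2, 165, 0, 0, 0, 0, 0]])

```text
t: 62.32
ee_pos: [507.5, -83.8, 210.7]
tcp_rot: [-180.0, 0.1, 0.0]
contact_force: [0.7, -0.7, -2.9]
gripper_width: 25.6
```

Call:
apply_moves(motion=[[0, 32, 0, 0, 0, 0, 0], [1, 60, 0, 0, 0, 0, 0], [2, 82, 0, 0, 0, 0, 0], [2, 97, 0, 0, 0, 0, 0], [2, 100, 0, 0, 0, 0, 0]])

```text
t: 62.95
ee_pos: [509.9, 15.4, 211.2]
tcp_rot: [-180.0, 0.0, 0.1]
contact_force: [0.1, 0.1, -2.3]
gripper_width: 25.8
```

Call:
apply_moves(motion=[[0, 0, -8, 0, 0, 0, 0], [0, 0, -22, 0, 0, 0, 0], [0, 0, -38, 0, 0, 0, 0], [0, 0, -50, 0, 0, 0, 0], [0, 0, -50, 0, 0, 0, 0]])

```text
t: 63.58
ee_pos: [509.5, 14.1, 160.1]
tcp_rot: [-180.0, 0.2, -0.0]
contact_force: [0.0, -0.1, -2.7]
gripper_width: 25.8
```

Call:
apply_moves(motion=[[0.5, 0, -6, 0, 0, 0, 0], [0.5, 0, -10, 0, 0, 0, 0], [0.5, 0, -13, 0, 0, 0, 0], [0.5, 0, -13, 0, 0, 0, 0]])

```text
t: 64.08
ee_pos: [510.7, 14.3, 148.5]
tcp_rot: [-180.0, 0.0, 0.0]
contact_force: [-0.4, -0.6, -2.6]
gripper_width: 26.4
```

Call:
apply_moves(motion=[[0, 0, -1, 0, 0, 0, 0], [0, 0, -2, 0, 0, 0, 0], [0, 0, -2, 0, 0, 0, 0]])

```text
t: 64.45
ee_pos: [510.8, 14.3, 146.6]
tcp_rot: [-180.0, 0.0, 0.0]
contact_force: [0.0, -0.4, -2.3]
gripper_width: 26.0
```

Call:
apply_moves(motion=[[0, 0, -0.7, 0, 0, 0, 0], [0, 0, -1.2, 0, 0, 0, 0], [0, 0, -1.2, 0, 0, 0, 0]])

```text
t: 64.82
ee_pos: [510.8, 14.3, 145.3]
tcp_rot: [-180.0, 0.0, 0.0]
contact_force: [-0.7, -0.3, -2.9]
gripper_width: 26.5
```

Call:
apply_moves(motion=[[0, 0, -0.7, 0, 0, 0, 0], [0, 0, -1.4, 0, 0, 0, 0], [0, 0, -1.4, 0, 0, 0, 0]])

```text
t: 65.2
ee_pos: [511.0, 14.3, 144.5]
tcp_rot: [180.0, -0.0, 0.0]
contact_force: [-1.9, 0.3, 3.8]
gripper_width: 26.0
```

Call:
apply_moves(motion=[[0, 0, 0.5, 0, 0, 0, 40], [0, 0, 0.5, 0, 0, 0, 70], [0, 0, 0.5, 0, 0, 0, 100], [0, 0, 0.5, 0, 0, 0, 100], [0, 0, 0.5, 0, 0, 0, 100]])

```text
t: 65.82
ee_pos: [510.8, 14.3, 144.5]
tcp_rot: [-180.0, 0.0, 0.0]
contact_force: [-0.8, 0.4, -0.1]
gripper_width: 85.7
```

Call:
apply_moves(motion=[[0, 0, 15, 0, 0, 0, 100], [0, 0, 40, 0, 0, 0, 100], [0, 0, 70, 0, 0, 0, 100], [0, 0, 95, 0, 0, 0, 100], [0, 0, 120, 0, 0, 0, 100]])

```text
t: 66.45
ee_pos: [510.9, 14.4, 266.7]
tcp_rot: [180.0, -0.1, 0.0]
contact_force: [0.1, -0.8, -0.3]
gripper_width: 85.2
```

Call:
apply_moves(motion=[[-5, -20, 10, 0, 0, 0, 100], [-10, -60, 10, 0, 0, 0, 100], [-20, -100, 10, 0, 0, 0, 100], [-30, -145, 10, 0, 0, 0, 100], [-40, -190, 10, 0, 0, 0, 100]])

```text
t: 67.08
ee_pos: [470.5, -176.9, 275.9]
tcp_rot: [180.0, -0.1, 0.0]
contact_force: [0.5, -0.8, 0.3]
gripper_width: 84.9
```

Call:
apply_moves(motion=[[-10, -40, 0, 0, 0, 0, 100], [-20, -70, 0, 0, 0, 0, 100], [-25, -80, 0, 0, 0, 0, 100], [-25, -80, 0, 0, 0, 0, 100], [-25, -80, 0, 0, 0, 0, 100]])

```text
t: 67.7
ee_pos: [446.6, -254.0, 274.8]
tcp_rot: [-180.0, -0.0, 0.1]
contact_force: [-0.8, 0.2, -0.2]
gripper_width: 85.5
```

```bash
python3 - <<'E'
from bench import env, read_camera, finder
from h import *
print(env.sense()["ee_pos"],env.sense()["t"])
C=[((510,15.5),14.5,193),((582.5,-58.8),14.5,167),((569.5,77.5),14.5,179)]
overlay(read_camera("side"),C+[((480,342),26.5,70)],(170,125,400,345),2.7,"pics/s11.png")
overlay(read_camera("top"),C,(190,140,320,250),6,"pics/t11.png")
E
```

```text
[ 446.6348159  -253.95949288  274.83936053] 67.7
```

View pics/s11.png

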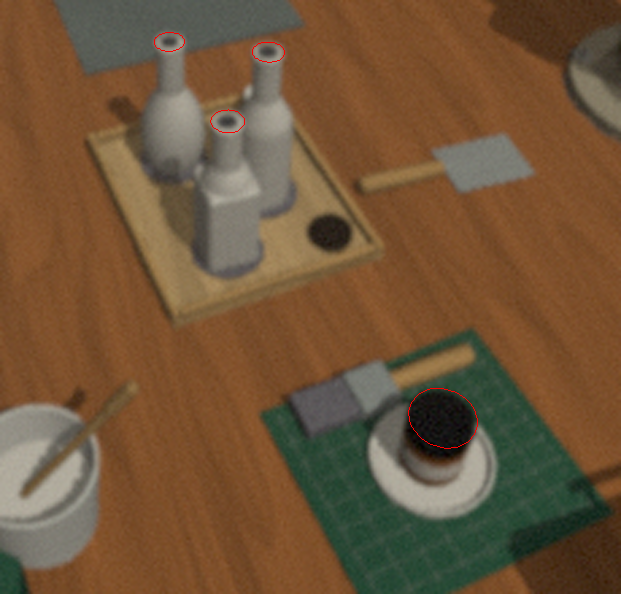

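View pics/t11.png

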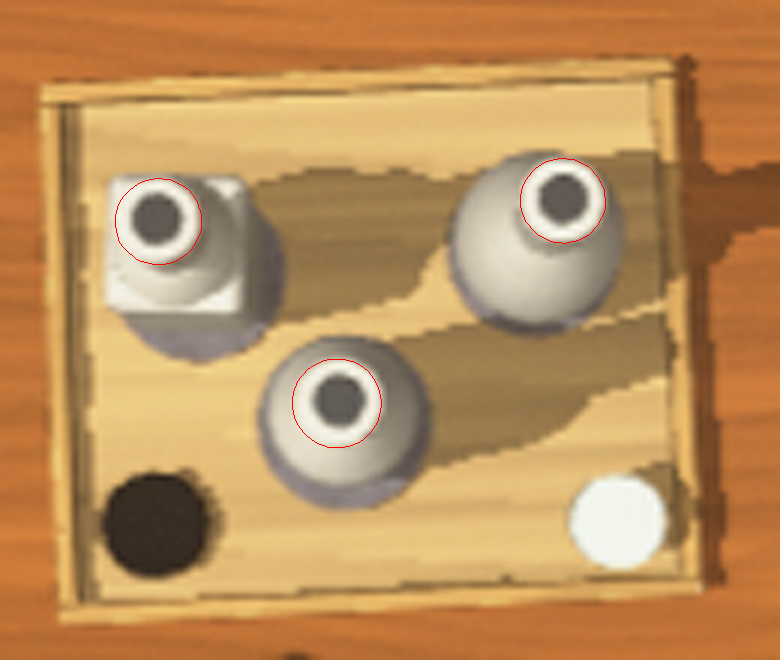

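All three bottles are back with their lips on the original rings: square (157,219), round (565,200) and slim (339,401), against (157,222), (565,200) and (339,404) at the start, about 1 mm. The jar stands in the saucer and the gripper is clear.

```bash
python3 -c "
from bench import env
print(env.finish_job())"
```

```text
the job is handed in; nothing more can be done
None
```

I cleared the three bottles onto the grey card, stood the jar in the saucer, put each bottle back on its own felt disc, and handed the job in at 67.7 s of the 141 s allowed. The hand-in gives no verdict, so success rests on my own checks.

- **Bottles:** in the last top picture their lips are within about 1 mm of where they were at the start, and all three look upright in both views.
- **Jar:** in the last side picture it stands upright in the saucer and looks centred to within a few mm.
- **Gripper:** it was open and parked well clear at the end, and the last force readings were under 1 N, which is just sensor noise.

No check failed or disagreed. Along the way the arm ended a few moves a little short, up to about 45 mm on the first. I saw this in the measured pose and corrected it before gripping anything.

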